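Load the press carrier, set the pressure wheel on its high spot, work the lever

ROBOT

A 7-joint arm with a two-finger parallel gripper is mounted at the origin on the work surface. World frame = base frame: x ahead of the robot, y to its left, z up, the work surface at z = 0. Lengths are in m, angles in degrees, forces in N, time in s.
With the tool pointing down it reaches from about 0.4 to 0.875 m from the base axis. Payload 4.4 kg.
Tool frame: the origin (TCP) lies midway between the tips of the shut fingers; the grasp point (between the pads) lies 19 mm behind it; z points along the fingers, y is the line along which they close (so a half turn about z gives the same grasp; the last joint's range is limited). The gripper opens to 85 mm and grips with 20 to 120 N. Pads are 22 mm wide; open, the fingers measure 114 mm over their backs; the gripper's body (76 mm by 85 mm) begins 54 mm behind the grasp point. The pads swing forward as they close: fully open they stand 13 mm farther back than shut.
Start: joints at [-68.973, 36.005, 2.206, 86.941, -1.547, 57.084, -1.146], TCP at [0.273, 0.59, 0.231] pointing down, gripper open.
Joint ranges: [-175.42, 175.42], [-21.48, 121.26], [-71.46, 75.88], [10.55, 141.38], [-63.04, 243.04], [13.31, 113.54], [-168.57, 168.57]. Speed limits (degrees/s): [147.25, 147.25, 180, 180, 180, 180, 180].

INTERFACE

Orientations are given as a 3x3 rotation matrix whose columns are the frame's x, y, z axes.
In Python, from plant import r, imaging gives the robot as it stands.
- The arm moves only by the tool carry_out, never from a script. Its argument "commands" is a list of rows, each a list of 2 entries, a list of its own where there are three numbers: the shift along the tool's x, y, z in m, then the turn about the tool's z in degrees. A call has 1 to 20 rows; each row is the pose to reach, as a shift and turn from the pose commanded when the call began, along the tool's axes at that moment; what a row does not reach only later rows make up. A row lasts 1/10 s, in which the tool goes at most 50 mm and 8.59 degrees, less where a joint would pass 70% of its speed; a pose out of reach is approached as far as the arm can. A call with a gripper value outside its range is refused whole. "grip" is the closure in counts, from 0 (fully open) to 255 (shut), set as the call begins (left out, the last holds). The fingers move at their own pace and stop on an object; the grip force is fixed at half the most. Time passes only in rows, so rows that repeat a pose let the fingers close. It gives the time, the measured TCP pose, the force, the opening and the grip force at its end, in the units of the state.
- r.get_state(): the state, without advancing time (a new reading comes with each control period).
- imaging.read_camera(name): name is "side" or "top" or "wrist"; returns a dict with "color" (400x640x3 uint8, red, green, blue), "fx", "fy", "cx", "cy" (pixels), "extrinsics" (4x4, takes a point from world to camera coordinates). Camera axes: x right, y up, looking along -z (the intrinsics and any distortion apply to the point x, -y, -z); pixel columns grow to the right and rows downward; lengths in m; the calibration is good to about 2 mm. A picture is of the moment at which its call begins. There is no depth.
- r.job_done(): hands the job in; it is judged then, once.
The state is a dict: "time": time; "q": joint angles; "qd": joint speeds; "joint_torque": joint torques, N m; "ee_pos": TCP position; "tool_rot": TCP orientation; "ft_force": force on the tool from outside, world axes, zero at the start; "torque": the same for the moment, N m; "width": opening from 0.0 (shut) to 1.0 (fully open); "grasp_force": force on a finger pad.
Only numpy, scipy, OpenCV 4.12 (cv2) and the standard library are available. Lean on these libraries where they do the work, as an engineer would, in place of code of your own. Each camera call takes 0.05 s, during which the arm holds its last target. There are 200 camera calls.

TASK

Seat every circuit board that lies on the bench flat in a pocket of its own on the press carrier, and push the carrier fully home; crank the pressure wheel slowly (never faster than about half a turn a second) past the red sprung pointer to find its highest spot and leave it standing there. With the loaded carrier home and the wheel so set, swing the red press lever down to its stop and let it come right back up. Then pull the carrier fully out again, with the boards still seated in their pockets and the wheel still on its high spot, and leave the other things on the bench where they are.

Things in the scene. Friction and masses are not known exactly. Their poses are not given: they have to be found in the camera images.
- board1: green circuit board, 70 x 36 mm, 4 mm thick, about 60 g, with a glued-on black connector block (40 x 18 mm, 16 mm tall, top 20 mm above the underside) in its middle to hold it by. Origin: centre of the underside; x along the 70 mm length (and the block's 40 mm), z up. Fits a pocket either way round. Two to four boards are present; an absent one reads None.
- board2: green circuit board, 70 x 36 mm, 4 mm thick, about 60 g, with a glued-on black connector block (40 x 18 mm, 16 mm tall, top 20 mm above the underside) in its middle to hold it by. Origin: centre of the underside; x along the 70 mm length (and the block's 40 mm), z up. Fits a pocket either way round. Two to four boards are present; an absent one reads None.
- board3: green circuit board, 70 x 36 mm, 4 mm thick, about 60 g, with a glued-on black connector block (40 x 18 mm, 16 mm tall, top 20 mm above the underside) in its middle to hold it by. Origin: centre of the underside; x along the 70 mm length (and the block's 40 mm), z up. Fits a pocket either way round. Two to four boards are present; an absent one reads None.
- board4: green circuit board, 70 x 36 mm, 4 mm thick, about 60 g, with a glued-on black connector block (40 x 18 mm, 16 mm tall, top 20 mm above the underside) in its middle to hold it by. Origin: centre of the underside; x along the 70 mm length (and the block's 40 mm), z up. Fits a pocket either way round. Two to four boards are present; an absent one reads None.
- nest0 (a point): pocket 0 of four side by side on the carrier, counted from the robot's right (-y): centre of the pocket's floor, 21 mm above the table. The pocket is 76 mm long (its x, also the direction in which the carrier slides in, away from the robot) by 42 mm wide (its y), with rails 5 mm high, at 50 mm pitch.
- nest1 (a point): pocket 1 of four side by side on the carrier, counted from the robot's right (-y): centre of the pocket's floor, 21 mm above the table. The pocket is 76 mm long (its x, also the direction in which the carrier slides in, away from the robot) by 42 mm wide (its y), with rails 5 mm high, at 50 mm pitch.
- nest2 (a point): pocket 2 of four side by side on the carrier, counted from the robot's right (-y): centre of the pocket's floor, 21 mm above the table. The pocket is 76 mm long (its x, also the direction in which the carrier slides in, away from the robot) by 42 mm wide (its y), with rails 5 mm high, at 50 mm pitch.
- nest3 (a point): pocket 3 of four side by side on the carrier, counted from the robot's right (-y): centre of the pocket's floor, 21 mm above the table. The pocket is 76 mm long (its x, also the direction in which the carrier slides in, away from the robot) by 42 mm wide (its y), with rails 5 mm high, at 50 mm pitch.
- carrier (a joint): slide of the aluminium carrier on the red deck: 0 = fully out (towards the robot), 0.13 m = fully home under the press head, at its stop; about 2 N of friction, no spring. Starts within 0.03 m of fully out. With the lever up the head clears the loaded carrier. Head and white bridge (118 mm high) begin 105 mm beyond the pocket centres when it is fully out.
- carrier_knob (a point): top centre of the black upright knob on the carrier's near edge: 16 mm diameter, 40 mm tall, 95 mm nearer than the pocket centres; pinch it from above to push the carrier in and pull it out.
- wheel_axis (a point): fixed point on the upright axis of the pressure wheel, at the height of the wheel's upper face (50 mm above the table); its x axis points to the place where the pointer's roller touches the rim.
- wheel_knob (a point): top centre of the black upright crank knob on the pressure wheel (16 mm diameter, free to spin on its stud, standing 45 mm above the wheel's face, on a circle of 36 mm radius about the axis): pinch it from above and lead it round.
- wheel (a joint): angle of the flat aluminium pressure wheel (52 mm radius, 20 mm thick, lying level), counter-clockwise from above positive, turns without end both ways and stays where it is left (friction about 0.09 N m). Its zero means nothing: it differs from start to start. Three high spots stand out from the rim; one is clearly the highest.
- pointer (a joint): angle of the sprung red pointer whose roller rides on the wheel's rim: about 0 on the plain round, growing by 1 rad per 40 mm of rim lift: about 0.06 and 0.10 at the tops of the two lesser high spots, 0.17 at the highest, which begins to lift it some 26 degrees before its top. Its free tip, over the white scale, 88 mm from its pivot, swings towards the robot as it is lifted.
- lever (a joint): swing of the press lever: 0 = sprung up at rest (leaning 0.25 rad away from the robot), 0.9 rad = at its stop (leaning 0.65 rad towards the robot), head down. The spring pulls it back up: about 3 N at the grip at rest, 9 N at the stop.
- lever_grip (a point): middle of the lever's red round grip bar: 18 mm diameter, level, running along the press's y (left to right), 60 mm long, free at the right end; about 0.195 m above the table at rest.
- lever_pivot (a point): fixed pivot of the lever, 60 mm above the table; the grip bar's axis runs on a circle of 140 mm radius about it, in the press's x-z plane; the grip point lies 35 mm to the right (-y) of the pivot. Its x axis points away from the robot along the press, like the pockets'.
- tape: bystander: yellow tape roll, to be left where it is; origin: centre of its underside.
- cleaner: bystander: blue bottle, to be left where it is; origin: centre of its underside.
- driver: bystander: screwdriver with an orange handle, 170 mm long, lying; to be left where it is.
- jar: bystander: amber jar, to be left where it is; origin: centre of its underside.
- carton: bystander: small carton, to be left where it is; origin: centre of its underside.
- spool: bystander: white spool, to be left where it is; origin: centre of its underside.
- clipbox: bystander: clear plastic box, to be left where it is; origin: centre of its underside.

How it is judged (in metres and radians):
On the way, in this order (a step that is already met when the one before it is completed fails the run):
1. every board sits flat in a pocket of the carrier ((horizontal distance between board1 and nest0 below 0.007 m or horizontal distance between board1 and nest1 below 0.007 m or horizontal distance between board1 and nest2 below 0.007 m or horizontal distance between board1 and nest3 below 0.007 m) and z of board1 in the frame of nest0 between -0.004 and 0.003 m and angle between each of board1, board2, board3, board4's own z axis and vertical below 0.1 rad and (horizontal distance between board2 and nest0 below 0.007 m or horizontal distance between board2 and nest1 below 0.007 m or horizontal distance between board2 and nest2 below 0.007 m or horizontal distance between board2 and nest3 below 0.007 m) and z of board2 in the frame of nest0 between -0.004 and 0.003 m and (horizontal distance between board3 and nest0 below 0.007 m or horizontal distance between board3 and nest1 below 0.007 m or horizontal distance between board3 and nest2 below 0.007 m or horizontal distance between board3 and nest3 below 0.007 m) and z of board3 in the frame of nest0 between -0.004 and 0.003 m and (horizontal distance between board4 and nest0 below 0.007 m or horizontal distance between board4 and nest1 below 0.007 m or horizontal distance between board4 and nest2 below 0.007 m or horizontal distance between board4 and nest3 below 0.007 m) and z of board4 in the frame of nest0 between -0.004 and 0.003 m and linear speed of each of board1, board2, board3, board4 below 0.03 m/s), for 0.2 s.
2. the loaded carrier is fully home ((horizontal distance between board1 and nest0 below 0.007 m or horizontal distance between board1 and nest1 below 0.007 m or horizontal distance between board1 and nest2 below 0.007 m or horizontal distance between board1 and nest3 below 0.007 m) and z of board1 in the frame of nest0 between -0.004 and 0.003 m and angle between each of board1, board2, board3, board4's own z axis and vertical below 0.1 rad and (horizontal distance between board2 and nest0 below 0.007 m or horizontal distance between board2 and nest1 below 0.007 m or horizontal distance between board2 and nest2 below 0.007 m or horizontal distance between board2 and nest3 below 0.007 m) and z of board2 in the frame of nest0 between -0.004 and 0.003 m and (horizontal distance between board3 and nest0 below 0.007 m or horizontal distance between board3 and nest1 below 0.007 m or horizontal distance between board3 and nest2 below 0.007 m or horizontal distance between board3 and nest3 below 0.007 m) and z of board3 in the frame of nest0 between -0.004 and 0.003 m and (horizontal distance between board4 and nest0 below 0.007 m or horizontal distance between board4 and nest1 below 0.007 m or horizontal distance between board4 and nest2 below 0.007 m or horizontal distance between board4 and nest3 below 0.007 m) and z of board4 in the frame of nest0 between -0.004 and 0.003 m and value of joint carrier above 0.122 m), for 0.2 s.
3. the lever is at its stop while the loaded carrier is home and the wheel stands at its highest spot (all of step 2 and value of joint pointer above 0.145 rad and velocity of joint wheel between -0.2 and 0.2 rad/s and value of joint lever above 0.85 rad), for 0.1 s.
4. the lever has come back up (value of joint lever below 0.06 rad and value of joint carrier above 0.122 m), for 0.2 s.
5. the carrier is fully out (value of joint carrier below 0.01 m), for 0.2 s.
At the end, for the whole second after the job is handed in: Every board lies flat in a pocket (within 7 mm of its centre, underside less than 3 mm above the floor), at rest; carrier within 10 mm of fully out; lever up (below 0.06 rad); the wheel at rest on its highest spot (pointer above 0.145 rad) (all of step 1 and value of joint carrier below 0.01 m and value of joint lever below 0.06 rad and value of joint pointer above 0.145 rad and velocity of joint wheel between -0.2 and 0.2 rad/s); the robot touches nothing.
It fails at once if the wheel is spun faster than 4 rad/s (velocity of joint wheel above 4 rad/s or velocity of joint wheel below -4 rad/s).
It fails at once if a bystander is moved more than 4 cm (distance of any of tape, cleaner, driver, jar, carton, spool, clipbox from where it was at the start of the episode above 0.04 m).
Of board1, board2, board3, board4 only 2 to 4 are there at a start; the rules pass over those that are not, and their reading is None.
At some moment in a run one of board1, board2, board3, board4 may be knocked a few centimetres aside while the robot is not near it.
It also fails if it takes over 210 s, if anything falls off the work surface, if the arm or the gripper's body presses on something with over 40 N, if the wrist force passes 120 N, or if a joint passes its speed limit or range.

## Working session

There is one attempt and no reset: what is moved stays moved. The work goes in short steps, Python scripts to look and compute and a tool call to move; the robot and the scene stay as the last step left them, time stands still between calls to the robot, and variables do not carry over. Pictures are saved under pics/ and viewed, at most 14 in all, crops included, and the job is handed in when it is done.

Besides the shell and the picture viewer there is one more tool, called in YAML: its name, and indented under it one key for each argument. carry_out: Moves the arm, as the interface text tells. Its arguments: {"type":"object","properties":{"commands":{"type":"array","items":{"type":"array"}},"grip":{"type":"number"}},"required":["commands"]}

```bash
mkdir -p pics; ls
cat > h.py <<'E'
import numpy as np, cv2
from plant import r, imaging
def cam(n):
    return imaging.read_camera(n)
def save(d,name):
    cv2.imwrite('pics/'+name,d['color'][:,:,::-1])
def ray(d,u,v):
    T=np.array(d['extrinsics']);R=T[:3,:3];t=T[:3,3]
    c=-R.T@t
    dr=R.T@np.array([(u-d['cx'])/d['fx'],-(v-d['cy'])/d['fy'],-1.])
    return c,dr
def onz(d,u,v,z):
    c,k=ray(d,u,v);s=(z-c[2])/k[2];return c+s*k
def proj(d,p):
    T=np.array(d['extrinsics']);q=T[:3,:3]@np.array(p)+T[:3,3]
    return np.array([d['cx']+d['fx']*q[0]/-q[2], d['cy']-d['fy']*q[1]/-q[2]])
E
python3 - <<'E'
from h import *
np.set_printoptions(precision=4,suppress=True)
for n in ['side','top','wrist']:
    d=cam(n);save(d,n+'0.png');print(n,{k:d[k] for k in d if k!='color'})
s=r.get_state();print(s)
E
```

```text
pics
side {'fx': 514.8566903706023, 'fy': 514.8566903706023, 'cx': 317.3934056218826, 'cy': 190.95146138260293, 'extrinsics': array([[ 0.9271, -0.3747,  0.0073, -0.5522],
       [ 0.2715,  0.6848,  0.6763, -0.2115],
       [-0.2585, -0.625 ,  0.7366, -1.7906],
       [ 0.    ,  0.    ,  0.    ,  1.    ]])}
top {'fx': 379.0857735410886, 'fy': 379.0857735410886, 'cx': 318.39259084682897, 'cy': 198.9795790773874, 'extrinsics': array([[ 0.0239, -0.9997,  0.0088, -0.0542],
       [ 0.9971,  0.0245,  0.0718, -0.5538],
       [-0.072 ,  0.007 ,  0.9974, -1.1812],
       [ 0.    ,  0.    ,  0.    ,  1.    ]])}
wrist {'fx': 317.24246552617745, 'fy': 317.24246552617745, 'cx': 320.8530009104132, 'cy': 199.29534281004865, 'extrinsics': array([[ 0.4188,  0.9081, -0.0026, -0.648 ],
       [-0.8712,  0.4009, -0.2834,  0.0361],
       [-0.2563,  0.121 ,  0.959 , -0.381 ],
       [ 0.    ,  0.    ,  0.    ,  1.    ]])}
{'time': 0.15, 'q': array([-68.9719,  36.051 ,   2.204 ,  86.984 ,  -1.5484,  57.0857,
        -1.1454]), 'qd': array([ 0.0843, -0.1219, -0.1109, -0.1654,  0.0014,  0.0726, -0.0777]), 'joint_torque': array([  0.002 , -56.3799,   1.2281, -19.3651,   0.0112,   0.0073,
         0.    ]), 'ee_pos': array([0.2724, 0.5896, 0.2305]), 'tool_rot': array([[-0.9078,  0.4194, -0.0007],
       [ 0.4194,  0.9078, -0.0014],
       [-0.    , -0.0016, -1.    ]]), 'ft_force': array([-0.8826,  0.3138, -0.0995]), 'torque': array([ 0.0181,  0.0296, -0.0331]), 'grasp_force': 0.0, 'width': 0.9984988311552553}
```

View pics/top0.png

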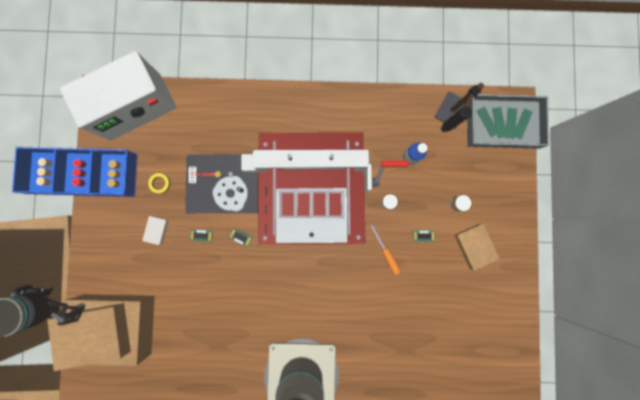

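View pics/side0.png

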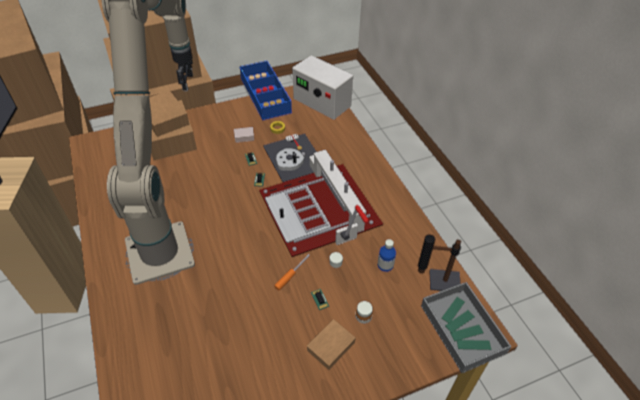

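Top view: three boards at about (201,236), (240,237), (424,236); wheel at (230,193), pointer (205,174), carrier knob (311,234), lever grip (395,163). Now for enlarged measurement.

Run:
```python
from h import *
np.set_printoptions(precision=4,suppress=True)
d=cam('top');im=d['color']
hsv=cv2.cvtColor(im,cv2.COLOR_RGB2HSV)
c=cv2.resize(im[130:250,180:440],None,fx=3,fy=3,interpolation=cv2.INTER_CUBIC)
cv2.imwrite('pics/topc.png',c[:,:,::-1])
g=cv2.inRange(hsv,(35,50,30),(90,255,200))
g[:210]=0
k=cv2.inRange(im,(0,0,0),(60,60,60))
m=cv2.morphologyEx(g|0,cv2.MORPH_CLOSE,np.ones((7,7)))
n,l,s,ce=cv2.connectedComponentsWithStats(m)
for i in range(1,n):
    if s[i,4]<60: continue
    ys,xs=np.nonzero(l==i)
    P=np.array([onz(d,x,y,0.004)[:2] for x,y in zip(xs,ys)])
    (cx,cy),(w,h),a=cv2.minAreaRect(P.astype(np.float32)*1000)
    print(ce[i],s[i],P.mean(0),(cx,cy),(w,h),a)
for nm,u,v,z in [('cknob',311.5,235,.06),('wheel',230,193,.05),('grip',395,163,.195)]:
    print(nm,onz(d,u,v,z))
```

```text
[ 23.3483 311.8427] [ 14 298  14  32  89] [0.1802 0.872 ] (179.05960083007812, 875.8045043945312) (97.99810028076172, 32.11384582519531) 15.5413236618042
cknob [ 0.4417 -0.0222  0.06  ]
wheel [0.5646 0.2327 0.05  ]
grip [ 0.6459 -0.2463  0.195 ]
```

View pics/topc.png

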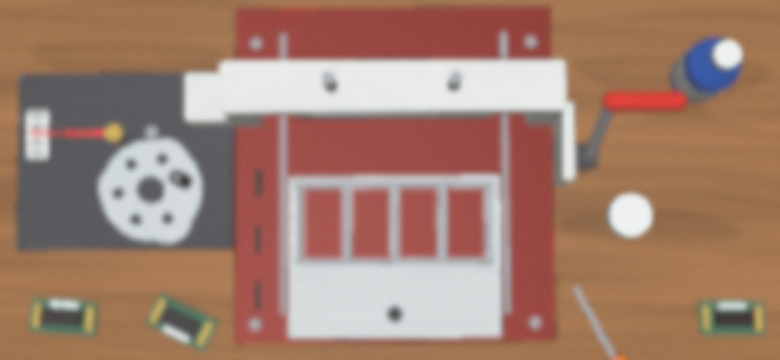

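```bash
cat >> h.py <<'E'
np.set_printoptions(precision=4,suppress=True)
def go(p,az=None):
    """shift and turn (tool axes) to reach TCP p with tool y at azimuth az (mod 180)"""
    s=r.get_state();R=np.array(s['tool_rot']);sh=R.T@(np.array(p)-s['ee_pos'])
    t=0
    a0=np.degrees(np.arctan2(R[1,1],R[0,1]))
    if az is not None: t=(-(az-a0)+90)%180-90
    print('shift',sh.round(4),'turn',round(t,1),'now az',round(a0,1),'rows',int(np.ceil(max(np.linalg.norm(sh)/.05,abs(t)/8.59))))
E
python3 - <<'E'
from h import *
d=cam('wrist');s=r.get_state();R=s['tool_rot']
c,k=ray(d,d['cx'],d['cy']);print('cam in tool',R.T@(c-s['ee_pos']),R.T@k, s['ee_pos'])
go((0.46,0.42,0.30),0)
E
```

```text
cam in tool [ 0.0737 -0.0008 -0.1433] [-0.2835 -0.001   0.959 ] [0.2725 0.5898 0.2309]
shift [-0.2415 -0.0756 -0.0691] turn 65.2 now az 65.2 rows 8
```

Run:
```python
from h import *
go((0.48,0.27,0.25),0)
```

```text
shift [-0.3226 -0.2033 -0.019 ] turn 65.2 now az 65.2 rows 8
```

carry_out:
  commands:
    - [[-0.3226, -0.2033, -0.019], 65.2]
    - [[-0.3226, -0.2033, -0.019], 65.2]
    - [[-0.3226, -0.2033, -0.019], 65.2]
    - [[-0.3226, -0.2033, -0.019], 65.2]
    - [[-0.3226, -0.2033, -0.019], 65.2]
    - [[-0.3226, -0.2033, -0.019], 65.2]
    - [[-0.3226, -0.2033, -0.019], 65.2]
    - [[-0.3226, -0.2033, -0.019], 65.2]
    - [[-0.3226, -0.2033, -0.019], 65.2]
    - [[-0.3226, -0.2033, -0.019], 65.2]
    - [[-0.3226, -0.2033, -0.019], 65.2]

```text
time: 1.35
ee_pos: [0.4792, 0.2718, 0.2501]
tool_rot: [[-0.003, 1.0, -0.001], [1.0, 0.003, 0.001], [0.001, -0.001, -1.0]]
ft_force: [-0.8, 0.6, -0.3]
width: 1.001
grasp_force: 0.0
```

Run:
```python
from h import *
d=cam('wrist');save(d,'w1.png');print(r.get_state()['ee_pos'],r.get_state()['q'],r.get_state()['tool_rot'])
```

```text
[0.4791 0.2719 0.25  ] [-46.5199  27.8366  21.0199 102.038  -12.2861  52.3971 -19.9916] [[-0.0032  1.     -0.001 ]
 [ 1.      0.0032  0.0007]
 [ 0.0007 -0.001  -1.    ]]
```

View pics/w1.png

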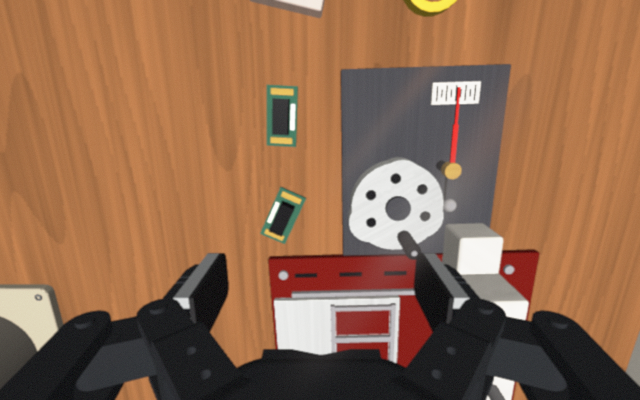

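Wrist view: boards at about (282,116) and (283,214), wheel centre (398,208) with knob (405,240), roller (450,205), pointer tip (459,92). Measuring now.

```bash
cat >> h.py <<'E'
def boards(d,roi=None,zt=0.004,show=True):
    im=d['color'];hsv=cv2.cvtColor(im,cv2.COLOR_RGB2HSV)
    m=cv2.inRange(hsv,(40,80,25),(95,255,160))
    if roi: 
        z=np.zeros_like(m);x0,y0,x1,y1=roi;z[y0:y1,x0:x1]=m[y0:y1,x0:x1];m=z
    m=cv2.morphologyEx(m,cv2.MORPH_CLOSE,np.ones((11,11)))
    out=[]
    for c in cv2.findContours(m,cv2.RETR_EXTERNAL,cv2.CHAIN_APPROX_NONE)[0]:
        if cv2.contourArea(c)<150: continue
        P=np.array([onz(d,x,y,zt)[:2] for x,y in c[:,0]])
        (cx,cy),(w,h),a=cv2.minAreaRect((P*1000).astype(np.float32))
        if w<h: w,h,a=h,w,a+90
        out.append((cx,cy,w,h,(a+90)%180-90,c.mean(0)))
        if show: print('board %.1f %.1f size %.1f %.1f ang %.1f px %s'%(*out[-1][:5],c.mean(0)))
    return out
E
python3 - <<'E'
from h import *
d=cam('wrist');im=d['color']
boards(d)
print('crop',im[130,274],im[205,276],im[116,270])
hsv=cv2.cvtColor(im,cv2.COLOR_RGB2HSV)
# wheel disc
m=cv2.inRange(hsv,(0,0,140),(180,45,255));z=np.zeros_like(m);z[150:256,343:447]=m[150:256,343:447]
n,l,s,ce=cv2.connectedComponentsWithStats(z);i=1+np.argmax(s[1:,4]);print(s[i],ce[i])
c=max(cv2.findContours((l==i).astype(np.uint8),cv2.RETR_EXTERNAL,cv2.CHAIN_APPROX_NONE)[0],key=cv2.contourArea)
P=np.array([onz(d,x,y,.05)[:2] for x,y in c[:,0]])
ctr=onz(d,398,208,.05);print('wheel',ctr)
for it in range(3):
    v=P-ctr[:2];rr=np.hypot(*v.T);a=np.degrees(np.arctan2(v[:,1],v[:,0]))
    A=np.c_[2*P,np.ones(len(P))];sel=abs(rr-np.median(rr))<.003;so=np.linalg.lstsq(A[sel],(P[sel]**2).sum(1),rcond=None)[0];ctr=np.r_[so[:2],.05]
print('fit',ctr,np.sqrt(so[2]+so[:2]@so[:2]))
for b in range(-180,180,10):
    q=(a>=b)&(a<b+10)
    if q.any():print(b+5,round(1000*rr[q].mean(),1),end='; ')
print()
for nm,u,v,h in [('knob',403,235,.095),('roller',450,205,.05),('pivot',453,170,.05),('tip',459,92,.05),('hub',398,208,.05)]: print(nm,onz(d,u,v,h))
cv2.imwrite('pics/w1c.png',cv2.resize(im[60:280,250:520],None,fx=2.7,fy=2.7,interpolation=cv2.INTER_CUBIC)[:,:,::-1])
E
```

```text
board 427.1 206.2 size 68.0 33.2 ang 65.3 px [[289.0606 212.1061]]
board 430.2 331.4 size 67.8 32.9 ang 87.5 px [[279.9883 116.2879]]
crop [53 52 53] [254 253 251] [ 74 127 102]
[ 349  159   98   91 5703] [396.3761 204.772 ]
wheel [0.5649 0.2324 0.05  ]
fit [0.5643 0.2334 0.05  ] 0.052938508991323886
-175 53.2; -165 56.5; -155 59.4; -145 59.8; -135 57.3; -125 53.4; -115 52.6; -105 52.5; -95 52.4; -85 43.5; -75 29.3; -65 39.3; -55 52.0; -45 52.2; -35 54.5; -25 55.8; -15 54.9; -5 53.4; 5 54.1; 15 51.5; 25 51.6; 35 51.5; 45 51.5; 55 51.6; 65 51.7; 75 53.2; 85 54.8; 95 54.3; 105 52.8; 115 52.7; 125 52.9; 135 52.9; 145 53.0; 155 52.7; 165 52.8; 175 52.9; 
knob [0.5606 0.2183 0.095 ]
roller [0.6236 0.2363 0.05  ]
pivot [0.622  0.2766 0.05  ]
tip [0.6183 0.3577 0.05  ]
hub [0.5649 0.2324 0.05  ]
```

View pics/w1c.png

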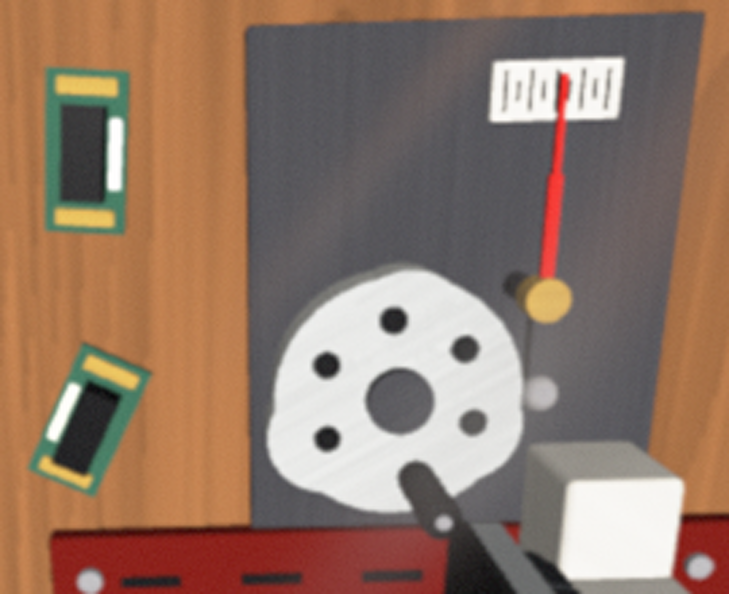

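Highest rise is at azimuth ≈ -150° (roller near +2°), lesser spots at -25° and 85°. Next look at the carrier.

carry_out:
  commands:
    - [[-0.4, 0, -0.08], 0]
    - [[-0.4, 0, -0.08], 0]
    - [[-0.4, 0, -0.08], 0]
    - [[-0.4, 0, -0.08], 0]
    - [[-0.4, 0, -0.08], 0]
    - [[-0.4, 0, -0.08], 0]
    - [[-0.4, 0, -0.08], 0]
    - [[-0.4, 0, -0.08], 0]
    - [[-0.4, 0, -0.08], 0]
    - [[-0.4, 0, -0.08], 0]
    - [[-0.4, 0, -0.08], 0]
    - [[-0.4, 0, -0.08], 0]

```text
time: 2.65
ee_pos: [0.4804, -0.1271, 0.3297]
tool_rot: [[-0.004, 1.0, -0.001], [1.0, 0.004, 0.001], [0.001, -0.001, -1.0]]
ft_force: [0.8, -0.4, 0.3]
width: 1.0
grasp_force: 0.0
```

Run:
```python
from h import *
d=cam('wrist');save(d,'w2.png');print(r.get_state()['ee_pos'],r.get_state()['q'])
```

```text
[ 0.4804 -0.1274  0.3298] [ -8.8474  18.7256  27.904  103.2459  -9.9799  60.526   22.9729]
```

View pics/w2.png

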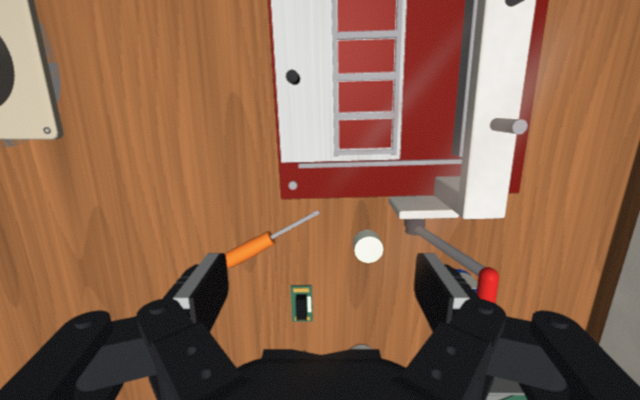

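Shows pockets at columns 338–393 (rows 0–150), carrier knob top (292,77), board 3 at (302,303), lever grip (488,283), jar (368,247), driver at (270,240).

```bash
cat >> h.py <<'E'
def pockets(d,roi):
    im=d['color'].astype(int);x0,y0,x1,y1=roi
    m=((im[:,:,0]-im[:,:,1])>50).astype(np.uint8);z=np.zeros_like(m);z[y0:y1,x0:x1]=m[y0:y1,x0:x1]
    for c in cv2.findContours(z,cv2.RETR_EXTERNAL,cv2.CHAIN_APPROX_NONE)[0]:
        if cv2.contourArea(c)<150: continue
        P=np.array([onz(d,x,y,.0235)[:2] for x,y in c[:,0]])
        (cx,cy),(w,h),a=cv2.minAreaRect((P*1000).astype(np.float32))
        if w<h: w,h,a=h,w,a+90
        print('pocket %.1f %.1f size %.1f %.1f ang %.1f px %s'%(cx,cy,w,h,(a+90)%180-90,c.mean(0)))
E
python3 - <<'E'
from h import *
d=cam('wrist')
print('wrist');boards(d);pockets(d,(330,0,401,155))
print('knob',onz(d,292,77,.061),onz(d,292,77,.04))
t=cam('top');print('top');boards(t,(190,220,440,245));pockets(t,(278,188,346,220));print('knob',onz(t,311.3,234.5,.061))
g=lambda im:cv2.inRange(cv2.cvtColor(im,cv2.COLOR_RGB2HSV),(0,170,120),(6,255,255))
m=g(t['color']);m[:155]=0;m[175:]=0;m[:,:375]=0;m[:,420:]=0;ys,xs=np.nonzero(m);print(xs.min(),xs.max(),ys.mean(),len(xs))
for x in (xs.min(),xs.max()): print('grip',onz(t,x,ys[abs(xs-x)<5].mean(),.195))
for u,v in [(288,20),(281,140)]: pass
a=onz(d,273,0,.0);print('deck corner px right-bottom',onz(d,283,199,.006),onz(d,520,192,.006))
E
```

```text
wrist
board 445.7 -376.7 size 61.0 32.5 ang -89.6 px [[299.7344 302.0391]]
pocket 539.0 -92.1 size 72.6 38.3 ang 0.3 px [[364.7516 132.949 ]]
pocket 537.3 -42.5 size 73.0 39.1 ang 1.8 px [[365.1341  95.3171]]
pocket 535.9 7.2 size 72.5 39.4 ang 1.3 px [[365.8837  55.1919]]
pocket 534.0 54.1 size 73.6 33.7 ang 0.2 px [[365.7791  14.5058]]
knob [ 0.4424 -0.0223  0.061 ] [ 0.4406 -0.0207  0.04  ]
top
pocket 534.9 56.3 size 66.5 34.6 ang 1.8 px [[287.0333 204.15  ]]
pocket 541.7 -93.6 size 66.5 31.7 ang 1.2 px [[334.918  203.6721]]
pocket 540.5 -43.0 size 66.4 31.6 ang 1.4 px [[319.   203.85]]
pocket 537.7 7.5 size 69.6 31.6 ang 1.5 px [[303.     204.0667]]
knob [ 0.4432 -0.0215  0.061 ]
382 407 163.0551181102362 127
grip [ 0.645  -0.2108  0.195 ]
grip [ 0.6462 -0.2791  0.195 ]
deck corner px right-bottom [ 0.42   -0.1935  0.006 ] [ 0.7815 -0.1804  0.006 ]
```

carry_out:
  commands:
    - [[-0.34, -0.035, 0.08], 0]
    - [[-0.34, -0.035, 0.08], 0]
    - [[-0.34, -0.035, 0.08], 0]
    - [[-0.34, -0.035, 0.08], 0]
    - [[-0.34, -0.035, 0.08], 0]
    - [[-0.34, -0.035, 0.08], 0]
    - [[-0.34, -0.035, 0.08], 0]
    - [[-0.34, -0.035, 0.08], 0]
    - [[-0.34, -0.035, 0.08], 0]
    - [[-0.34, -0.035, 0.08], 0]
    - [[-0.34, -0.035, 0.08], 0]
  grip: 135

```text
time: 3.9
ee_pos: [0.4467, -0.4678, 0.2507]
tool_rot: [[-0.003, 1.0, 0.001], [1.0, 0.003, 0.001], [0.001, 0.001, -1.0]]
ft_force: [-0.9, -0.0, 0.7]
width: 0.47
grasp_force: 0.0
```

Run:
```python
from h import *
d=cam('wrist');save(d,'w3.png');s=r.get_state();print(s['ee_pos'],s['q'],s['width']);boards(d)
m=cv2.inRange(cv2.cvtColor(d['color'],cv2.COLOR_RGB2HSV),(0,170,120),(6,255,255));n,l,st,ce=cv2.connectedComponentsWithStats(m)
for i in range(1,n):
    if st[i,4]>40: print(st[i],ce[i],onz(d,*ce[i],.195))
```

```text
[ 0.4466 -0.468   0.2508] [ 28.7006  36.8847  26.4758  86.6355 -17.9462  60.6915  59.5913] 0.47022676102865857
board 835.8 -645.0 size 180.4 104.3 ang -90.0 px [[601.5686 289.7343]]
board 445.5 -379.5 size 68.1 33.3 ang -88.8 px [[319.6923  91.2308]]
```

carry_out:
  commands:
    - [[0.0885, -0.001, 0.1], -1]
    - [[0.0885, -0.001, 0.15], -1]
    - [[0.0885, -0.001, 0.2], -1]
    - [[0.0885, -0.001, 0.2], -1]
    - [[0.0885, -0.001, 0.22], -1]
    - [[0.0885, -0.001, 0.235], -1]
    - [[0.0885, -0.001, 0.245], -1]
    - [[0.0885, -0.001, 0.2455], -1]
    - [[0.0885, -0.001, 0.2455], -1]

```text
time: 4.85
ee_pos: [0.4451, -0.3829, 0.0065]
tool_rot: [[-0.017, 1.0, 0.002], [1.0, 0.017, -0.002], [-0.003, 0.002, -1.0]]
ft_force: [0.4, -0.5, 0.1]
width: 0.471
grasp_force: 0.0
```

carry_out:
  commands:
    - [[0, 0, 0], 0]
    - [[0, 0, 0], 0]
    - [[0, 0, 0], 0]
    - [[0, 0, 0], 0]
    - [[0, 0, 0], 0]
    - [[0, 0, 0], 0]
    - [[0, 0, -0.03], 0]
    - [[0, 0, -0.08], 0]
    - [[0, 0, -0.1], 0]
    - [[0, 0, -0.1], 0]
  grip: 255

```text
time: 5.85
ee_pos: [0.4462, -0.3833, 0.109]
tool_rot: [[-0.017, 1.0, 0.006], [1.0, 0.017, -0.005], [-0.005, 0.006, -1.0]]
ft_force: [0.5, 0.5, -0.9]
width: 0.19
grasp_force: 59.1
```

Run:
```python
from h import *
d=cam('wrist');save(d,'w4.png');s=r.get_state();print(s['ee_pos'],s['q'],s['tool_rot'][:,1])
go((0.5396,-0.093,0.105),92)
```

```text
[ 0.4452 -0.3821  0.1069] [ 24.3548  41.8771  21.7691 104.273  -23.6828  38.1183  60.9026] [0.9998 0.0177 0.0034]
shift [0.2874 0.0994 0.0015] turn 89.0 now az 1.0 rows 11
```

View pics/w4.png

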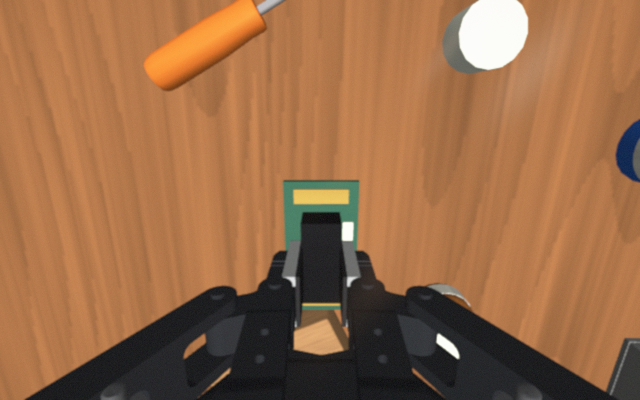

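Board C is held square (front edge row 181, cols 284–359). Check its offset in the hand.

```bash
cat >> h.py <<'E'
def inhand(d,off=0.0025):
    s=r.get_state();R=s['tool_rot'];z=s['ee_pos'][2]-off
    im=d['color'];hsv=cv2.cvtColor(im,cv2.COLOR_RGB2HSV)
    m=cv2.inRange(hsv,(40,80,25),(95,255,160));n,l,st,ce=cv2.connectedComponentsWithStats(m[:, 250:390]);i=1+np.argmax(st[1:,4])
    x,y,w,h,_=st[i];x+=250
    for nm,u,v in [('frontL',x,y),('frontR',x+w,y)]: print(nm,(u,v),(R.T@(onz(d,u,v,z)-s['ee_pos'])).round(4))
E
python3 - <<'E'
from h import *
d=cam('wrist');inhand(d)
E
```

```text
frontL (np.int32(284), np.int32(181)) [ 0.0366 -0.0185  0.0025]
frontR (np.int32(358), np.int32(181)) [0.0367 0.0168 0.0025]
```

carry_out:
  commands:
    - [[0, 0, -0.045], 0]
    - [[0.045, 0.015, -0.045], 8.5]
    - [[0.09, 0.03, -0.045], 17]
    - [[0.135, 0.045, -0.045], 25.5]
    - [[0.18, 0.06, -0.045], 34]
    - [[0.22, 0.075, -0.045], 42.5]
    - [[0.26, 0.09, -0.045], 51]
    - [[0.287, 0.098, -0.045], 59.5]
    - [[0.287, 0.098, -0.045], 68]
    - [[0.287, 0.098, -0.045], 76.5]
    - [[0.287, 0.098, -0.045], 85]
    - [[0.287, 0.098, -0.045], 89]
    - [[0.287, 0.098, -0.045], 89]
    - [[0.287, 0.098, -0.045], 89]
    - [[0.287, 0.098, -0.045], 89]

```text
time: 7.45
ee_pos: [0.5368, -0.0926, 0.1493]
tool_rot: [[0.999, 0.036, -0.001], [0.036, -0.999, 0.0], [-0.001, -0.0, -1.0]]
ft_force: [0.3, -0.0, -0.7]
width: 0.196
grasp_force: 59.1
```

Run:
```python
from h import *
s=r.get_state();print(s['ee_pos'],s['tool_rot'],s['q'],s['width'])
go((0.538,-0.0935,0.028),92)
inhand(cam('wrist'))
```

```text
[ 0.5368 -0.0926  0.1493] [[ 0.9994  0.036  -0.001 ]
 [ 0.036  -0.9994  0.0002]
 [-0.001  -0.0003 -1.    ]] [-24.1037  44.1349  51.5443 109.3827 -45.5886  49.754  -36.4932] 0.19553933680417784
shift [0.0013 0.001  0.1213] turn 0.1 now az -87.9 rows 3
frontL (np.int32(284), np.int32(181)) [ 0.0362 -0.0173  0.0025]
frontR (np.int32(358), np.int32(181)) [0.0363 0.0176 0.0025]
```

carry_out:
  commands:
    - [[0.0015, 0.0005, 0.05], 0]
    - [[0.0015, 0.0005, 0.09], 0]
    - [[0.0015, 0.0005, 0.105], 0]
    - [[0.0015, 0.0005, 0.112], 0]
    - [[0.0015, 0.0005, 0.117], 0]
    - [[0.0015, 0.0005, 0.1205], 0]
    - [[0.0015, 0.0005, 0.1205], 0]
    - [[0.0015, 0.0005, 0.1205], 0]

```text
time: 8.3
ee_pos: [0.5393, -0.0931, 0.0302]
tool_rot: [[0.999, 0.035, 0.002], [0.035, -0.999, -0.0], [0.002, 0.0, -1.0]]
ft_force: [0.9, 0.1, -0.5]
width: 0.193
grasp_force: 59.1
```

carry_out:
  commands:
    - [[0, 0, 0], 0]
    - [[0, 0, 0], 0]
    - [[0, 0, 0], 0]
    - [[0, 0, 0], 0]
    - [[0, 0, -0.02], 0]
    - [[0, 0, -0.05], 0]
    - [[0, 0, -0.1], 0]
    - [[-0.04, 0, -0.14], 0]
    - [[-0.08, 0, -0.17], 0]
    - [[-0.08, 0, -0.17], 0]
    - [[-0.08, 0, -0.17], 0]
  grip: 135

```text
time: 9.4
ee_pos: [0.4586, -0.0956, 0.2002]
tool_rot: [[0.999, 0.034, 0.002], [0.034, -0.999, 0.001], [0.002, -0.001, -1.0]]
ft_force: [0.7, -0.2, 0.4]
width: 0.473
grasp_force: 0.0
```

Run:
```python
from h import *
d=cam('wrist');save(d,'w5.png');s=r.get_state();print(s['ee_pos'],s['q']);boards(d,zt=.025);t=cam('top');save(t,'t5.png')
```

```text
[ 0.4594 -0.0953  0.1994] [-28.5371  35.0345  56.9168 117.9577 -39.9646  48.6307 -36.0659]
board 433.4 187.0 size 65.3 33.3 ang 65.3 px [[ 54.1788 187.9274]]
board 540.3 -93.0 size 66.9 33.6 ang 2.0 px [[318.6138  91.3586]]
```

View pics/w5.png

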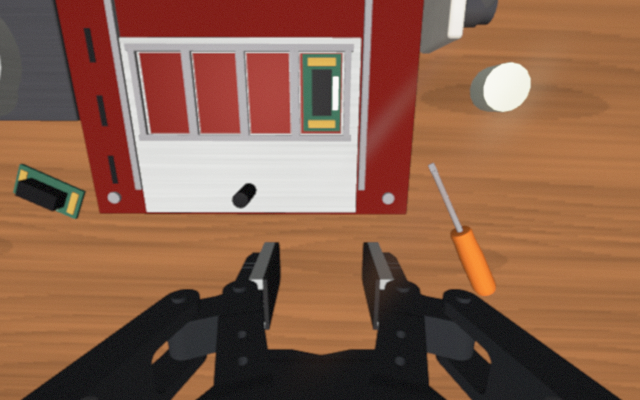

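Board C sits in pocket 0 (318,91). Next board B.

Run:
```python
from h import *
d=cam('wrist');boards(d,(0,150,100,230))
go((0.4275,0.206,0.2),-24.7)
```

```text
board 427.1 205.4 size 69.6 35.5 ang 65.2 px [[ 53.0659 188.5604]]
shift [-0.0212 -0.3024 -0.0015] turn -63.2 now az -87.9 rows 8
```

carry_out:
  commands:
    - [[-0.0212, -0.3024, 0], -63.2]
    - [[-0.0212, -0.3024, 0], -63.2]
    - [[-0.0212, -0.3024, 0], -63.2]
    - [[-0.0212, -0.3024, 0], -63.2]
    - [[-0.0212, -0.3024, 0], -63.2]
    - [[-0.0212, -0.3024, 0], -63.2]
    - [[-0.0212, -0.3024, 0], -63.2]
    - [[-0.0212, -0.3024, 0], -63.2]
    - [[-0.0212, -0.3024, 0], -63.2]
    - [[-0.0212, -0.3024, 0.05], -63.2]
    - [[-0.0212, -0.3024, 0.1], -63.2]
    - [[-0.0212, -0.3024, 0.12], -63.2]
    - [[-0.0212, -0.3024, 0.12], -63.2]

```text
time: 10.85
ee_pos: [0.4254, 0.2042, 0.0762]
tool_rot: [[0.422, 0.907, -0.006], [0.907, -0.422, -0.003], [-0.005, -0.004, -1.0]]
ft_force: [-0.2, -0.1, 1.2]
width: 0.472
grasp_force: 0.0
```

Run:
```python
from h import *
d=cam('wrist');boards(d);s=r.get_state();print(s['ee_pos'],s['q'])
go((0.427,0.2058,0.006),-24.7)
```

```text
board 427.3 206.4 size 68.9 34.6 ang 65.4 px [[324.5543 202.7029]]
board 430.2 325.1 size 56.6 36.0 ang 87.1 px [[246.0339  40.8851]]
[0.4267 0.2046 0.0779] [-48.2514  40.4518  29.0494 122.4523 -42.6785  27.6338 -10.9875]
shift [ 0.0015 -0.0001  0.0719] turn -0.3 now az -25.0 rows 2
```

carry_out:
  commands:
    - [[0.0015, 0, 0.03], 0]
    - [[0.0015, 0, 0.055], 0]
    - [[0.0015, 0, 0.068], 0]
    - [[0.0015, 0, 0.073], 0]
    - [[0.0015, 0, 0.073], 0]
    - [[0.0015, 0, 0.073], 0]

```text
time: 11.5
ee_pos: [0.4286, 0.2072, 0.0073]
tool_rot: [[0.42, 0.908, 0.002], [0.908, -0.42, 0.001], [0.001, 0.002, -1.0]]
ft_force: [-0.5, 0.5, 0.7]
width: 0.474
grasp_force: 0.0
```

carry_out:
  commands:
    - [[0, 0, 0], 0]
    - [[0, 0, 0], 0]
    - [[0, 0, 0], 0]
    - [[0, 0, 0], 0]
    - [[0, 0, 0], 0]
    - [[0, 0, 0], 0]
    - [[0, 0, -0.03], 0]
    - [[0, 0, -0.08], 0]
    - [[0, 0, -0.13], 0]
    - [[0, 0, -0.145], 0]
    - [[0, 0, -0.145], 0]
    - [[0, 0, -0.145], 0]
  grip: 255

```text
time: 12.7
ee_pos: [0.4271, 0.2075, 0.1513]
tool_rot: [[0.419, 0.908, -0.0], [0.908, -0.419, 0.001], [0.001, -0.0, -1.0]]
ft_force: [-1.3, 0.3, -1.1]
width: 0.193
grasp_force: 58.9
```

Run:
```python
from h import *
inhand(cam('wrist'));print(r.get_state()['width'],r.get_state()['ee_pos'])
go((0.533,0.057,0.15),92)
```

```text
frontL (np.int32(285), np.int32(188)) [ 0.0341 -0.0184  0.0025]
frontR (np.int32(358), np.int32(188)) [0.0341 0.0164 0.0025]
0.1913324383284892 [0.4267 0.2071 0.1507]
shift [-0.0918  0.1594  0.0005] turn 63.2 now az -24.8 rows 8
```

carry_out:
  commands:
    - [[-0.0908, 0.1615, 0], 63.2]
    - [[-0.0908, 0.1615, 0], 63.2]
    - [[-0.0908, 0.1615, 0], 63.2]
    - [[-0.0908, 0.1615, 0], 63.2]
    - [[-0.0908, 0.1615, 0], 63.2]
    - [[-0.0908, 0.1615, 0], 63.2]
    - [[-0.0908, 0.1615, 0], 63.2]
    - [[-0.0908, 0.1615, 0], 63.2]
    - [[-0.0908, 0.1615, 0.02], 63.2]
    - [[-0.0908, 0.1615, 0.06], 63.2]
    - [[-0.0908, 0.1615, 0.09], 63.2]
    - [[-0.0908, 0.1615, 0.09], 63.2]
    - [[-0.0908, 0.1615, 0.09], 63.2]

```text
time: 14.05
ee_pos: [0.5354, 0.056, 0.0606]
tool_rot: [[0.999, 0.034, -0.002], [0.034, -0.999, -0.001], [-0.002, 0.001, -1.0]]
ft_force: [0.7, -0.4, 0.0]
width: 0.189
grasp_force: 59.0
```

Run:
```python
from h import *
d=cam('wrist');inhand(d,.0033);s=r.get_state();print(s['ee_pos'],s['q']);go((0.5353,0.057,0.0295),92)
```

```text
frontL (np.int32(285), np.int32(188)) [ 0.0321 -0.0169  0.0033]
frontR (np.int32(358), np.int32(188)) [0.0321 0.0177 0.0033]
[0.5364 0.056  0.0616] [-36.8951  51.3199  46.3727 113.194  -57.2862  42.1303 -42.5905]
shift [-0.001  -0.001   0.0321] turn -0.1 now az -88.1 rows 1
```

carry_out:
  commands:
    - [[0, -0.001, 0.015], 0]
    - [[0, -0.001, 0.023], 0]
    - [[0, -0.001, 0.028], 0]
    - [[0, -0.001, 0.0315], 0]
    - [[0, -0.001, 0.0315], 0]
    - [[0, -0.001, 0.0315], 0]

```text
time: 14.7
ee_pos: [0.5363, 0.0577, 0.0302]
tool_rot: [[0.999, 0.035, 0.001], [0.035, -0.999, 0.0], [0.001, -0.0, -1.0]]
ft_force: [0.1, -0.6, -0.6]
width: 0.188
grasp_force: 59.0
```

carry_out:
  commands:
    - [[0, 0, 0], 0]
    - [[0, 0, 0], 0]
    - [[0, 0, 0], 0]
    - [[0, 0, 0], 0]
    - [[0, 0, -0.02], 0]
    - [[0, 0, -0.05], 0]
    - [[0, 0, -0.1], 0]
    - [[-0.04, 0, -0.14], 0]
    - [[-0.08, 0, -0.17], 0]
    - [[-0.08, 0, -0.17], 0]
    - [[-0.08, 0, -0.17], 0]
  grip: 135

```text
time: 15.8
ee_pos: [0.4558, 0.0556, 0.2007]
tool_rot: [[0.999, 0.035, 0.002], [0.035, -0.999, 0.002], [0.002, -0.002, -1.0]]
ft_force: [1.2, 0.8, -0.7]
width: 0.473
grasp_force: 0.0
```

Run:
```python
from h import *
d=cam('wrist');s=r.get_state();print(s['ee_pos']);boards(d,zt=.025);save(d,'w6.png')
t=cam('top');h=cv2.cvtColor(t['color'],cv2.COLOR_RGB2HSV);print([onz(t,u,235.5,.01) for u in (201,)])
go((0.4305,0.3315,0.2),-2.5)
```

```text
[0.4566 0.0557 0.2   ]
board 435.8 313.9 size 65.2 32.5 ang 87.2 px [[ 72.3619 187.3097]]
board 533.8 57.5 size 67.4 33.9 ang 2.0 px [[324.5241  95.7034]]
board 540.5 -92.4 size 68.2 35.1 ang 1.7 px [[473.1522  89.287 ]]
[array([0.4307, 0.3279, 0.01  ])]
shift [-0.0165 -0.2768 -0.0005] turn -85.4 now az -87.9 rows 10
```

Both seated. Board A next.

carry_out:
  commands:
    - [[-0.0165, -0.2768, 0], -85.4]
    - [[-0.0165, -0.2768, 0], -85.4]
    - [[-0.0165, -0.2768, 0], -85.4]
    - [[-0.0165, -0.2768, 0], -85.4]
    - [[-0.0165, -0.2768, 0], -85.4]
    - [[-0.0165, -0.2768, 0], -85.4]
    - [[-0.0165, -0.2768, 0], -85.4]
    - [[-0.0165, -0.2768, 0], -85.4]
    - [[-0.0165, -0.2768, 0], -85.4]
    - [[-0.0165, -0.2768, 0], -85.4]
    - [[-0.0165, -0.2768, 0], -85.4]
    - [[-0.0165, -0.2768, 0.05], -85.4]
    - [[-0.0165, -0.2768, 0.1], -85.4]
    - [[-0.0165, -0.2768, 0.12], -85.4]
    - [[-0.0165, -0.2768, 0.12], -85.4]

```text
time: 17.4
ee_pos: [0.4283, 0.3296, 0.076]
tool_rot: [[0.049, 0.999, -0.006], [0.999, -0.049, -0.005], [-0.005, -0.005, -1.0]]
ft_force: [-0.4, 0.6, -0.7]
width: 0.47
grasp_force: 0.0
```

Run:
```python
from h import *
d=cam('wrist');b=boards(d);s=r.get_state();print(s['ee_pos'],s['q'])
b=min(b,key=lambda b:abs(b[5][0,0]-320))
go((b[0]/1000,b[1]/1000,0.006),b[4]-90)
```

```text
board 430.0 331.6 size 69.0 34.6 ang 87.4 px [[327.3306 210.1286]]
[0.4298 0.3303 0.0781] [-58.1983  43.4661  27.81   111.9075 -35.4785  33.4998  -9.2429]
shift [0.0015 0.0003 0.0721] turn -0.2 now az -2.8 rows 2
```

carry_out:
  commands:
    - [[0.0015, 0, 0.03], 0]
    - [[0.0015, 0, 0.055], 0]
    - [[0.0015, 0, 0.068], 0]
    - [[0.0015, 0, 0.073], 0]
    - [[0.0015, 0, 0.073], 0]
    - [[0.0015, 0, 0.073], 0]

```text
time: 18.05
ee_pos: [0.431, 0.333, 0.0079]
tool_rot: [[0.046, 0.999, 0.002], [0.999, -0.046, 0.001], [0.001, 0.002, -1.0]]
ft_force: [0.1, -0.5, 0.4]
width: 0.471
grasp_force: 0.0
```

carry_out:
  commands:
    - [[0, 0, 0], 0]
    - [[0, 0, 0], 0]
    - [[0, 0, 0], 0]
    - [[0, 0, 0], 0]
    - [[0, 0, 0], 0]
    - [[0, 0, 0], 0]
    - [[0, 0, -0.03], 0]
    - [[0, 0, -0.08], 0]
    - [[0, 0, -0.13], 0]
    - [[0, 0, -0.145], 0]
    - [[0, 0, -0.145], 0]
    - [[0, 0, -0.145], 0]
  grip: 255

```text
time: 19.25
ee_pos: [0.4294, 0.3328, 0.1517]
tool_rot: [[0.045, 0.999, -0.001], [0.999, -0.045, 0.0], [0.0, -0.001, -1.0]]
ft_force: [-1.1, 0.5, 0.1]
width: 0.187
grasp_force: 58.8
```

Run:
```python
from h import *
inhand(cam('wrist'),.0033);print(r.get_state()['width'],r.get_state()['ee_pos'])
go((0.5361,0.007,0.15),92)
```

```text
frontL (np.int32(284), np.int32(189)) [ 0.0339 -0.019   0.0033]
frontR (np.int32(357), np.int32(189)) [0.0339 0.016  0.0032]
0.19015443737282145 [0.429  0.3324 0.1509]
shift [-0.3203  0.1216  0.0009] turn 85.4 now az -2.6 rows 10
```

carry_out:
  commands:
    - [[-0.3203, 0.123, 0], 85.4]
    - [[-0.3203, 0.123, 0], 85.4]
    - [[-0.3203, 0.123, 0], 85.4]
    - [[-0.3203, 0.123, 0], 85.4]
    - [[-0.3203, 0.123, 0], 85.4]
    - [[-0.3203, 0.123, 0], 85.4]
    - [[-0.3203, 0.123, 0], 85.4]
    - [[-0.3203, 0.123, 0], 85.4]
    - [[-0.3203, 0.123, 0], 85.4]
    - [[-0.3203, 0.123, 0], 85.4]
    - [[-0.3203, 0.123, 0], 85.4]
    - [[-0.3203, 0.123, 0.04], 85.4]
    - [[-0.3203, 0.123, 0.08], 85.4]
    - [[-0.3203, 0.123, 0.09], 85.4]
    - [[-0.3203, 0.123, 0.09], 85.4]

```text
time: 20.8
ee_pos: [0.537, 0.0069, 0.0603]
tool_rot: [[0.999, 0.036, -0.004], [0.036, -0.999, -0.0], [-0.004, -0.0, -1.0]]
ft_force: [1.2, 0.1, -0.5]
width: 0.194
grasp_force: 58.8
```

Run:
```python
from h import *
d=cam('wrist');inhand(d,.0033);s=r.get_state();print(s['ee_pos'],s['q']);go((0.5375,0.007,0.03),92)
```

```text
frontL (np.int32(285), np.int32(190)) [ 0.0309 -0.0173  0.0033]
frontR (np.int32(358), np.int32(190)) [0.0309 0.0172 0.0033]
[0.5382 0.0065 0.0618] [-31.2627  50.9374  45.6262 113.2902 -56.6441  41.6021 -37.7545]
shift [-0.0007 -0.0005  0.0318] turn 0.0 now az -88.0 rows 1
```

carry_out:
  commands:
    - [[0.001, -0.0003, 0.015], 0]
    - [[0.001, -0.0003, 0.023], 0]
    - [[0.001, -0.0003, 0.028], 0]
    - [[0.001, -0.0003, 0.0315], 0]
    - [[0.001, -0.0003, 0.0315], 0]
    - [[0.001, -0.0003, 0.0315], 0]

```text
time: 21.45
ee_pos: [0.5396, 0.0073, 0.0307]
tool_rot: [[0.999, 0.035, 0.001], [0.035, -0.999, 0.0], [0.001, -0.0, -1.0]]
ft_force: [-0.3, 0.9, -0.1]
width: 0.192
grasp_force: 58.8
```

carry_out:
  commands:
    - [[0, 0, 0], 0]
    - [[0, 0, 0], 0]
    - [[0, 0, 0], 0]
    - [[0, 0, 0], 0]
    - [[0, 0, -0.02], 0]
    - [[0, 0, -0.05], 0]
    - [[0, 0, -0.1], 0]
    - [[-0.04, 0, -0.14], 0]
    - [[-0.1, 0, -0.17], 0]
    - [[-0.1, 0, -0.17], 0]
    - [[-0.1, 0, -0.17], 0]
  grip: 135

```text
time: 22.55
ee_pos: [0.4371, 0.0041, 0.2015]
tool_rot: [[0.999, 0.033, 0.0], [0.033, -0.999, 0.003], [0.0, -0.003, -1.0]]
ft_force: [0.3, 0.2, -0.7]
width: 0.469
grasp_force: 0.0
```

Run:
```python
from h import *
d=cam('wrist');s=r.get_state();print(s['ee_pos']);boards(d,zt=.025);save(d,'w7.png')
im=d['color'];m=cv2.inRange(im,(0,0,0),(60,60,60));m[:150]=0;m[225:]=0;m[:,:200]=0;m[:,400:]=0
n,l,st,ce=cv2.connectedComponentsWithStats(m)
for i in range(1,n):
  if st[i,4]>40: print('dark',st[i],ce[i])
```

```text
[0.439  0.0043 0.201 ]
board 515.1 -94.7 size 32.6 17.5 ang -88.1 px [[428.7653 102.8163]]
board 534.0 57.4 size 67.7 34.2 ang 1.6 px [[270.5911  72.1546]]
board 555.0 -92.1 size 37.5 34.6 ang 1.9 px [[427.4512  45.4512]]
board 536.6 7.3 size 67.5 34.0 ang 2.0 px [[318.7845  71.0673]]
dark [205 150   5  15  52] [206.9808 157.1346]
dark [343 171  13  17  82] [350.2073 181.7561]
```

View pics/w7.png

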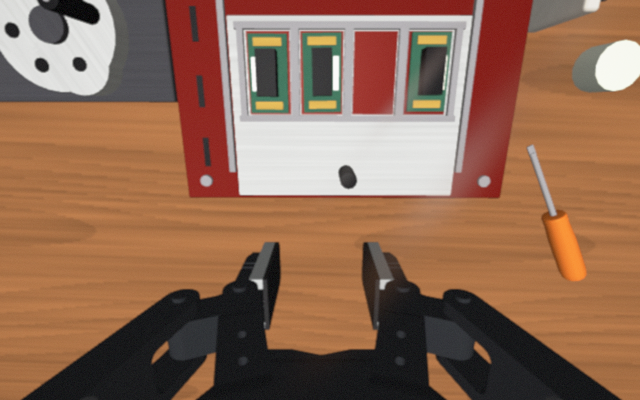

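All three boards lie in pockets 0, 2, 3; carrier knob around (347,177). Now pinch the carrier knob.

Run:
```python
from h import *
go((0.4425,-0.0222,0.1),92)
go((0.4425,-0.0222,0.032),92)
```

```text
shift [0.0024 0.0268 0.101 ] turn -0.0 now az -88.0 rows 3
shift [0.0023 0.0269 0.169 ] turn -0.0 now az -88.0 rows 4
```

carry_out:
  commands:
    - [[0.0024, 0.0268, 0.05], 0]
    - [[0.0024, 0.0268, 0.09], 0]
    - [[0.0024, 0.0268, 0.1], 0]
    - [[0.0024, 0.0268, 0.12], 0]
    - [[0.0024, 0.0268, 0.14], 0]
    - [[0.0024, 0.0268, 0.16], 0]
    - [[0.0024, 0.0268, 0.168], 0]
    - [[0.0024, 0.0268, 0.168], 0]

```text
time: 23.4
ee_pos: [0.4435, -0.0227, 0.0318]
tool_rot: [[0.999, 0.034, -0.0], [0.034, -0.999, 0.001], [-0.0, -0.001, -1.0]]
ft_force: [0.4, 0.1, 0.5]
width: 0.471
grasp_force: 0.0
```

carry_out:
  commands:
    - [[0, 0, 0], 0]
    - [[0, 0, 0], 0]
    - [[0, 0, 0], 0]
    - [[0, 0, 0], 0]
    - [[0, 0, 0], 0]
    - [[0, 0, 0], 0]
    - [[0.005, 0, 0], 0]
    - [[0.01, 0, 0], 0]
    - [[0.02, 0, 0], 0]
    - [[0.03, 0, 0], 0]
    - [[0.04, 0, 0], 0]
    - [[0.05, 0, 0], 0]
    - [[0.06, 0, 0], 0]
    - [[0.07, 0, 0], 0]
    - [[0.08, 0, 0], 0]
    - [[0.09, 0, 0], 0]
    - [[0.095, 0, 0], 0]
    - [[0.1, 0, 0], 0]
    - [[0.1, 0, 0], 0]
    - [[0.1, 0, 0], 0]
  grip: 255

```text
time: 25.4
ee_pos: [0.5437, -0.0173, 0.0331]
tool_rot: [[0.999, 0.037, 0.002], [0.037, -0.999, 0.002], [0.002, -0.002, -1.0]]
ft_force: [0.8, 6.2, 5.3]
width: 0.167
grasp_force: 58.8
```

carry_out:
  commands:
    - [[0.005, 0, 0], 0]
    - [[0.01, 0, 0], 0]
    - [[0.015, 0, 0], 0]
    - [[0.018, 0, 0], 0]
    - [[0.021, 0, 0], 0]
    - [[0.021, 0, 0], 0]

```text
time: 26.0
ee_pos: [0.5641, -0.0166, 0.0331]
tool_rot: [[0.999, 0.036, 0.0], [0.036, -0.999, 0.003], [0.0, -0.003, -1.0]]
ft_force: [-1.2, 5.1, 6.1]
width: 0.161
grasp_force: 58.9
```

carry_out:
  commands:
    - [[0.002, 0, 0], 0]
    - [[0.004, 0, 0], 0]
    - [[0.006, 0, 0], 0]
    - [[0.006, 0, 0], 0]

```text
time: 26.4
ee_pos: [0.5699, -0.0164, 0.0331]
tool_rot: [[0.999, 0.036, 0.0], [0.036, -0.999, 0.003], [0.0, -0.003, -1.0]]
ft_force: [-1.5, 5.2, 6.1]
width: 0.168
grasp_force: 59.0
```

carry_out:
  commands:
    - [[0.002, -0.0005, 0], 0]
    - [[0.004, -0.001, 0], 0]
    - [[0.004, -0.001, 0], 0]

```text
time: 26.7
ee_pos: [0.5729, -0.0164, 0.0331]
tool_rot: [[0.999, 0.036, -0.001], [0.036, -0.999, 0.001], [-0.001, -0.001, -1.0]]
ft_force: [-3.1, 2.7, 7.5]
width: 0.165
grasp_force: 59.3
```

carry_out:
  commands:
    - [[0.002, 0, 0], 0]
    - [[0.003, 0, 0], 0]
    - [[0.003, 0, 0], 0]

```text
time: 27.0
ee_pos: [0.5729, -0.0163, 0.033]
tool_rot: [[0.999, 0.035, -0.006], [0.035, -0.999, 0.003], [-0.006, -0.003, -1.0]]
ft_force: [-9.8, 4.2, 13.9]
width: 0.164
grasp_force: 59.9
```

carry_out:
  commands:
    - [[0, 0, 0], 0]
    - [[0, 0, 0], 0]
    - [[0, 0, 0], 0]
    - [[0, 0, 0], 0]
    - [[0, 0, -0.04], 0]
    - [[0, 0, -0.09], 0]
    - [[-0.03, -0.03, -0.14], 0]
    - [[-0.06, -0.07, -0.19], 0]
    - [[-0.09, -0.12, -0.22], 0]
    - [[-0.12, -0.17, -0.22], 0]
    - [[-0.12, -0.21, -0.22], 0]
    - [[-0.12, -0.25, -0.22], 0]
    - [[-0.12, -0.25, -0.22], 0]
    - [[-0.12, -0.25, -0.22], 0]
  grip: 150

```text
time: 28.4
ee_pos: [0.4468, 0.2337, 0.2519]
tool_rot: [[0.999, 0.044, -0.0], [0.044, -0.999, 0.001], [-0.0, -0.001, -1.0]]
ft_force: [0.6, -0.1, -1.0]
width: 0.412
grasp_force: 0.0
```

Run:
```python
from h import *
d=cam('wrist');s=r.get_state();print(s['ee_pos'],s['q'],s['width']);save(d,'w8.png')
cv2.imwrite('pics/w8c.png',cv2.resize(d['color'][0:260,180:460],None,fx=2.2,fy=2.2,interpolation=cv2.INTER_CUBIC)[:,:,::-1])
```

```text
[0.4475 0.2305 0.2521] [-68.1349  33.535   59.1744 109.4225 -34.4149  57.0215 -81.0067] 0.40935637041567996
```

View pics/w8c.png

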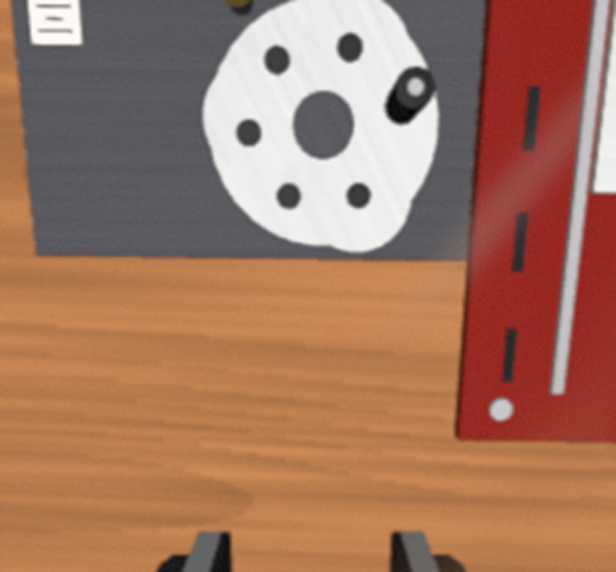

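Knob top at (368.6,39.5), hub (326.8,56.4).

Run:
```python
from h import *
d=cam('wrist')
k=onz(d,368.6,39.5,.095);c=onz(d,326.8,56.4,.05);print(k,c)
C=np.array([.5645,.2330]);
for c0 in (C,c[:2]): v=k[:2]-c0;print(np.hypot(*v),np.degrees(np.arctan2(v[1],v[0])))
```

```text
[0.5736 0.1944 0.095 ] [0.5649 0.2291 0.05  ]
0.03969918121231027 -76.73230092330866
0.035810130190635704 -75.86181577655907
```

Run:
```python
from h import *
for i in range(4):
    d=cam('wrist');s=r.get_state()
    h=cv2.cvtColor(d['color'],cv2.COLOR_RGB2HSV);m=255-cv2.inRange(h,(0,0,140),(180,60,255))
    x0,y0=305,35;n,l,st,ce=cv2.connectedComponentsWithStats(m[y0:80,x0:350]);i=1+np.argmax(st[1:,4]);p=ce[i]+[x0,y0]
    print(s['ee_pos'],p,st[i,2:],onz(d,*p,.05)[:2],onz(d,*(p+[41.8,-16.9]),.095)[:2])
t=cam('top');h=cv2.cvtColor(t['color'],cv2.COLOR_RGB2HSV);m=cv2.inRange(h,(0,0,150),(180,45,255));m[:170]=0;m[215:]=0;m[:,:205]=0;m[:,255:]=0
ys,xs=np.nonzero(m);print(onz(t,(xs.min()+xs.max())/2,(ys.min()+ys.max())/2,.05),xs.min(),xs.max(),ys.min(),ys.max())
```

```text
[0.4483 0.2274 0.2524] [319.8576  57.4538] [ 27  30 639] [0.5642 0.2334] [0.573  0.1977]
[0.4484 0.2269 0.2524] [318.4324  57.7013] [ 27  30 636] [0.5642 0.2335] [0.573  0.1974]
[0.4485 0.2268 0.2524] [317.7969  57.8828] [ 27  31 640] [0.5641 0.2335] [0.5729 0.1973]
[0.4485 0.2268 0.2524] [317.6578  57.9451] [ 27  31 637] [0.5641 0.2334] [0.5729 0.1973]
[0.5741 0.2223 0.05  ] 213 254 170 210
```

Run:
```python
from h import *
go((0.573,0.1975,0.13),92);go((0.573,0.1975,0.067),92)
```

```text
shift [0.1235 0.0335 0.1224] turn -0.2 now az -88.2 rows 4
shift [0.1235 0.0335 0.1854] turn -0.2 now az -88.2 rows 5
```

carry_out:
  commands:
    - [[0.04, 0.01, 0.03], 0]
    - [[0.08, 0.02, 0.06], 0]
    - [[0.1235, 0.0335, 0.09], 0]
    - [[0.1235, 0.0335, 0.12], 0]
    - [[0.1235, 0.0335, 0.12], 0]
    - [[0.1235, 0.0335, 0.12], 0]
    - [[0.1235, 0.0335, 0.12], 0]
    - [[0.1235, 0.0335, 0.14], 0]
    - [[0.1235, 0.0335, 0.16], 0]
    - [[0.1235, 0.0335, 0.18], 0]
    - [[0.1235, 0.0335, 0.185], 0]
    - [[0.1235, 0.0335, 0.185], 0]

```text
time: 29.95
ee_pos: [0.5726, 0.2, 0.0682]
tool_rot: [[0.999, 0.036, 0.001], [0.036, -0.999, 0.001], [0.001, -0.001, -1.0]]
ft_force: [0.5, -0.3, 0.6]
width: 0.415
grasp_force: 0.0
```

Run:
```python
from h import *
d=cam('wrist');s=r.get_state();print(s['ee_pos'],s['ft_force'])
go((0.573,0.1975,0.067),92)
```

```text
[0.5731 0.1998 0.0688] [-0.2863 -0.111   0.6319]
shift [-0.0002  0.0023  0.0018] turn 0.0 now az -88.0 rows 1
```

```bash
cat >> h.py <<'E'
def arc(th0,steps,R=.036):
    for th in steps:
        a,b=np.radians(th0),np.radians(th0+th)
        print('[[%.4f, %.4f, 0], 0]'%(R*(np.cos(b)-np.cos(a)),-R*(np.sin(b)-np.sin(a))),end=', ')
    print()
E
python3 -c "
from h import *
arc(-78.3,[3]+list(range(9,112,6)))
arc(-78.3+111,list(range(5,36,5)))"
```

```text
[[0.0018, -0.0004, 0], 0], [[0.0054, -0.0016, 0], 0], [[0.0089, -0.0031, 0], 0], [[0.0121, -0.0050, 0], 0], [[0.0152, -0.0072, 0], 0], [[0.0180, -0.0097, 0], 0], [[0.0206, -0.0125, 0], 0], [[0.0228, -0.0155, 0], 0], [[0.0247, -0.0187, 0], 0], [[0.0262, -0.0222, 0], 0], [[0.0274, -0.0258, 0], 0], [[0.0282, -0.0294, 0], 0], [[0.0286, -0.0332, 0], 0], [[0.0287, -0.0369, 0], 0], [[0.0283, -0.0407, 0], 0], [[0.0275, -0.0444, 0], 0], [[0.0264, -0.0480, 0], 0], [[0.0249, -0.0514, 0], 0], [[0.0230, -0.0547, 0], 0], 
[[-0.0018, -0.0026, 0], 0], [[-0.0038, -0.0050, 0], 0], [[-0.0061, -0.0072, 0], 0], [[-0.0085, -0.0092, 0], 0], [[-0.0111, -0.0110, 0], 0], [[-0.0138, -0.0125, 0], 0], [[-0.0166, -0.0139, 0], 0],
```

carry_out:
  commands:
    - [[0, 0.001, 0], 0]
    - [[0, 0.001, 0], 0]
    - [[0, 0.001, 0], 0]
    - [[0, 0.001, 0], 0]
    - [[0, 0.001, 0], 0]
    - [[0, 0.001, 0], 0]
    - [[0, 0.001, 0], 0]
  grip: 255

```text
time: 30.7
ee_pos: [0.5736, 0.1988, 0.069]
tool_rot: [[0.999, 0.035, 0.002], [0.035, -0.999, 0.001], [0.002, -0.001, -1.0]]
ft_force: [-0.7, 1.6, 7.0]
width: 0.163
grasp_force: 58.4
```

carry_out:
  commands:
    - [[0.0018, -0.0004, 0], 0]
    - [[0.0054, -0.0016, 0], 0]
    - [[0.0089, -0.0031, 0], 0]
    - [[0.0121, -0.005, 0], 0]
    - [[0.0152, -0.0072, 0], 0]
    - [[0.018, -0.0097, 0], 0]
    - [[0.0206, -0.0125, 0], 0]
    - [[0.0228, -0.0155, 0], 0]
    - [[0.0247, -0.0187, 0], 0]
    - [[0.0262, -0.0222, 0], 0]
    - [[0.0274, -0.0258, 0], 0]
    - [[0.0282, -0.0294, 0], 0]
    - [[0.0286, -0.0332, 0], 0]
    - [[0.0287, -0.0369, 0], 0]
    - [[0.0283, -0.0407, 0], 0]
    - [[0.0275, -0.0444, 0], 0]
    - [[0.0264, -0.048, 0], 0]
    - [[0.0249, -0.0514, 0], 0]
    - [[0.023, -0.0547, 0], 0]
    - [[0.023, -0.0547, 0], 0]

```text
time: 32.7
ee_pos: [0.5949, 0.2523, 0.069]
tool_rot: [[0.999, 0.034, 0.003], [0.034, -0.999, -0.002], [0.003, 0.002, -1.0]]
ft_force: [-1.3, -2.5, 7.2]
width: 0.166
grasp_force: 58.5
```

```bash
cat >> h.py <<'E'
def tip(show=True):
    o=[]
    for n in ('wrist','top','side'):
        d=cam(n)
        h=cv2.cvtColor(d['color'],cv2.COLOR_RGB2HSV);m=cv2.inRange(h,(0,130,90),(8,255,255))|cv2.inRange(h,(172,130,90),(180,255,255))
        # pixels whose ray on z=.05 lies 35..92 mm from the pivot, inside the pointer's sector
        ys,xs=np.nonzero(m);P=np.array([onz(d,x,y,.05)[:2] for x,y in zip(xs,ys)])
        v=P-[.622,.2766];rr=np.hypot(*v.T);a=np.degrees(np.arctan2(v[:,0],v[:,1]))
        q=(rr>.04)&(rr<.095)&(abs(a)<35);o.append((n,q.sum(),a[q].mean() if q.any() else None))
    s=r.get_state();C=np.array([.5642,.2335]);w=s['ee_pos'][:2]-C
    print(o,'tcp az',np.degrees(np.arctan2(w[1],w[0])),np.hypot(*w),s['ft_force'])
E
python3 - <<'E'
from h import *
tip()
E
```

```text
[('wrist', np.int64(523), np.float64(-0.3175912203068572)), ('top', np.int64(0), None), ('side', np.int64(0), None)] tcp az 31.52938317717502 0.03596575477234745 [-1.1748 -4.2949  6.5562]
```

carry_out:
  commands:
    - [[-0.0018, -0.0026, 0], 0]
    - [[-0.0038, -0.005, 0], 0]
    - [[-0.0061, -0.0072, 0], 0]
    - [[-0.0085, -0.0092, 0], 0]
    - [[-0.0111, -0.011, 0], 0]
    - [[-0.0138, -0.0125, 0], 0]
    - [[-0.0138, -0.0125, 0], 0]
    - [[-0.0138, -0.0125, 0], 0]

```text
time: 33.65
ee_pos: [0.5827, 0.2644, 0.069]
tool_rot: [[0.999, 0.034, 0.007], [0.034, -0.999, -0.002], [0.007, 0.002, -1.0]]
ft_force: [3.8, -3.5, 4.0]
width: 0.167
grasp_force: 58.5
```

Run:
```python
from h import *
tip();arc(60.7,[3,6,9,12,15,18,21])
```

```text
[('wrist', np.int64(519), np.float64(-6.023192205091282)), ('top', np.int64(0), None), ('side', np.int64(0), None)] tcp az 59.0730202188825 0.03599084018522231 [ 3.2262 -3.7567  3.6304]
[[-0.0017, -0.0009, 0], 0], [[-0.0034, -0.0017, 0], 0], [[-0.0051, -0.0024, 0], 0], [[-0.0069, -0.0030, 0], 0], [[-0.0087, -0.0035, 0], 0], [[-0.0106, -0.0039, 0], 0], [[-0.0124, -0.0042, 0], 0],
```

carry_out:
  commands:
    - [[-0.0017, -0.0009, 0], 0]
    - [[-0.0034, -0.0017, 0], 0]
    - [[-0.0051, -0.0024, 0], 0]
    - [[-0.0051, -0.0024, 0], 0]
    - [[-0.0051, -0.0024, 0], 0]

```text
time: 34.3
ee_pos: [0.5777, 0.2669, 0.069]
tool_rot: [[0.999, 0.034, 0.007], [0.034, -0.999, -0.001], [0.007, 0.001, -1.0]]
ft_force: [4.8, -2.2, 3.1]
width: 0.165
grasp_force: 58.5
```

Run:
```python
from h import *
tip();arc(69.7,[3,6,9,12,15])
```

```text
[('wrist', np.int64(510), np.float64(-9.750798275896775)), ('top', np.int64(0), None), ('side', np.int64(0), None)] tcp az 68.02619656741372 0.036027086064531935 [ 3.9653 -3.4766  4.0276]
[[-0.0018, -0.0006, 0], 0], [[-0.0036, -0.0011, 0], 0], [[-0.0054, -0.0015, 0], 0], [[-0.0073, -0.0019, 0], 0], [[-0.0092, -0.0021, 0], 0],
```

carry_out:
  commands:
    - [[-0.0017, -0.0006, 0], 0]
    - [[-0.0035, -0.0011, 0], 0]
    - [[-0.0035, -0.0011, 0], 0]
    - [[-0.0035, -0.0011, 0], 0]

```text
time: 34.85
ee_pos: [0.574, 0.2682, 0.069]
tool_rot: [[0.999, 0.034, 0.007], [0.034, -0.999, -0.001], [0.007, 0.001, -1.0]]
ft_force: [4.4, -2.6, 5.8]
width: 0.165
grasp_force: 58.5
```

Run:
```python
from h import *
tip();arc(75.7,[3,6,9,12,15])
```

```text
[('wrist', np.int64(495), np.float64(-10.982533082317557)), ('top', np.int64(0), None), ('side', np.int64(0), None)] tcp az 74.19559717220066 0.036038764893329106 [ 4.9154 -2.3883  3.7936]
[[-0.0018, -0.0004, 0], 0], [[-0.0037, -0.0007, 0], 0], [[-0.0056, -0.0010, 0], 0], [[-0.0074, -0.0011, 0], 0], [[-0.0093, -0.0011, 0], 0],
```

carry_out:
  commands:
    - [[-0.0015, -0.0003, 0], 0]
    - [[-0.003, -0.0006, 0], 0]
    - [[-0.003, -0.0006, 0], 0]
    - [[-0.003, -0.0006, 0], 0]

```text
time: 35.4
ee_pos: [0.5707, 0.2689, 0.069]
tool_rot: [[0.999, 0.034, 0.006], [0.034, -0.999, -0.0], [0.006, 0.0, -1.0]]
ft_force: [4.7, -2.3, 4.9]
width: 0.165
grasp_force: 58.6
```

Run:
```python
from h import *
tip()
```

```text
[('wrist', np.int64(495), np.float64(-11.139555808772954)), ('top', np.int64(0), None), ('side', np.int64(0), None)] tcp az 79.60494408633278 0.03604707409659771 [ 4.406  -1.8236  5.1785]
```

carry_out:
  commands:
    - [[-0.0015, -0.0001, 0], 0]
    - [[-0.003, -0.0003, 0], 0]
    - [[-0.003, -0.0003, 0], 0]
    - [[-0.003, -0.0003, 0], 0]

```text
time: 35.95
ee_pos: [0.5673, 0.2695, 0.069]
tool_rot: [[0.999, 0.034, 0.005], [0.034, -0.999, 0.0], [0.005, -0.0, -1.0]]
ft_force: [3.3, -2.3, 6.2]
width: 0.164
grasp_force: 58.7
```

Run:
```python
from h import *
tip()
```

```text
[('wrist', np.int64(515), np.float64(-10.38894303171334)), ('top', np.int64(0), None), ('side', np.int64(0), None)] tcp az 85.09406859381332 0.03608705231201481 [ 3.6848 -1.2508  6.6235]
```

carry_out:
  commands:
    - [[0.0015, 0.0001, 0], 0]
    - [[0.003, 0.0003, 0], 0]
    - [[0.0045, 0.0007, 0], 0]
    - [[0.0045, 0.0007, 0], 0]
    - [[0.0045, 0.0007, 0], 0]

```text
time: 36.6
ee_pos: [0.5681, 0.2694, 0.0689]
tool_rot: [[0.999, 0.035, -0.002], [0.035, -0.999, 0.001], [-0.002, -0.001, -1.0]]
ft_force: [-4.6, -1.8, 14.2]
width: 0.167
grasp_force: 59.6
```

Run:
```python
from h import *
tip()
```

```text
[('wrist', np.int64(507), np.float64(-10.55438284455147)), ('top', np.int64(0), None), ('side', np.int64(0), None)] tcp az 83.7698496033262 0.036096700678791324 [-5.1273 -2.1533 14.0431]
```

carry_out:
  commands:
    - [[0.0015, 0.0002, 0], 0]
    - [[0.003, 0.0005, 0], 0]
    - [[0.0035, 0.0006, 0], 0]
    - [[0.0035, 0.0006, 0], 0]

```text
time: 37.15
ee_pos: [0.5714, 0.2689, 0.0689]
tool_rot: [[0.999, 0.035, -0.003], [0.035, -0.999, 0.001], [-0.003, -0.001, -1.0]]
ft_force: [-5.0, -1.8, 15.0]
width: 0.167
grasp_force: 59.6
```

Run:
```python
from h import *
tip()
```

```text
[('wrist', np.int64(501), np.float64(-11.145787813804475)), ('top', np.int64(0), None), ('side', np.int64(0), None)] tcp az 78.40775246144153 0.03609110214100299 [-4.9204 -1.4328 13.8746]
```

carry_out:
  commands:
    - [[-0.002, 0, 0], 0]
    - [[-0.002, 0, 0], 0]
    - [[-0.002, 0, 0], 0]

```text
time: 37.6
ee_pos: [0.5713, 0.2688, 0.0689]
tool_rot: [[0.999, 0.035, 0.001], [0.035, -0.999, 0.001], [0.001, -0.001, -1.0]]
ft_force: [0.1, -1.6, 10.4]
width: 0.163
grasp_force: 59.2
```

carry_out:
  commands:
    - [[0, 0, 0], 0]
    - [[0, 0, 0], 0]
    - [[0, 0, 0], 0]
    - [[0, 0, 0], 0]
    - [[0, 0, -0.03], 0]
    - [[0, 0, -0.07], 0]
    - [[0, 0, -0.11], 0]
    - [[-0.03, 0, -0.15], 0]
    - [[-0.03, 0, -0.15], 0]
    - [[-0.03, 0, -0.15], 0]
    - [[-0.03, 0, -0.15], 0]
  grip: 150

```text
time: 38.7
ee_pos: [0.5403, 0.2679, 0.2161]
tool_rot: [[0.999, 0.035, -0.002], [0.035, -0.999, -0.0], [-0.002, 0.0, -1.0]]
ft_force: [-0.1, -0.8, -0.5]
width: 0.415
grasp_force: 0.0
```

Run:
```python
from h import *
tip();print(r.get_state()['q'],r.get_state()['ee_pos']);t=cam('top');save(t,'t9.png');d=cam('wrist');
cv2.imwrite('pics/w9.png',np.hstack([cv2.resize(t['color'][130:250,180:440],(780,360)),])[:,:,::-1])
```

```text
[('wrist', np.int64(171), np.float64(-12.078713150004795)), ('top', np.int64(2), np.float64(-11.24665341651454)), ('side', np.int64(1), np.float64(-15.796966599165188))] tcp az 124.91547724886382 0.04122950407106065 [-0.2892 -0.3252 -0.1724]
[-59.      43.213   53.3739  96.5419 -38.9401  60.8247 -81.0005] [0.5406 0.2673 0.2159]
```

View pics/w9.png

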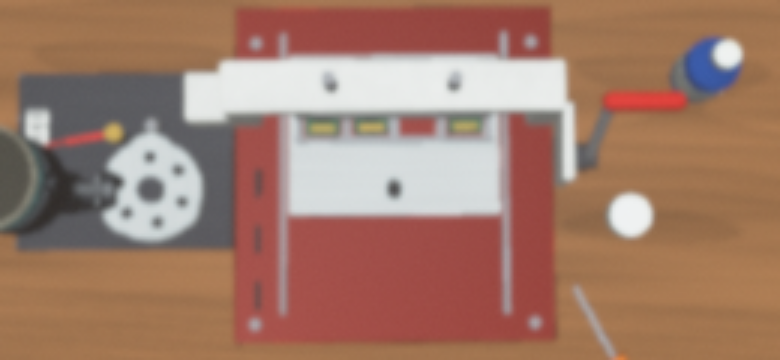

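Carrier home with boards in place, pointer lifted; grip bar at crop (605–687,100), bottle to its right at (712,55).

Run:
```python
from h import *
t=cam('top');s=cam('side')
for n,d in (('top',t),('side',s)):
    h=cv2.cvtColor(d['color'],cv2.COLOR_RGB2HSV)
    m=cv2.inRange(h,(0,170,110),(6,255,255))|cv2.inRange(h,(176,170,110),(180,255,255))
    if n=='top': m[:155]=0;m[175:]=0;m[:,:378]=0;m[:,420:]=0
    else: m[:200]=0;m[240:]=0;m[:,:340]=0;m[:,385:]=0
    k,l,st,ce=cv2.connectedComponentsWithStats(m);i=1+np.argmax(st[1:,4]);print(n,st[i],ce[i],onz(d,*ce[i],.195))
    b=cv2.inRange(h,(105,120,60),(125,255,255))
    if n=='top': b[:140]=0;b[170:]=0;b[:,:400]=0
    else: b[:235]=0;b[275:]=0;b[:,:360]=0;b[:,400:]=0
    ys,xs=np.nonzero(b);print(n,'bottle px',xs.min(),xs.max(),ys.min(),ys.max(),onz(d,xs.mean(),ys.mean(),.06))
# bottle cap triangulation
c1,k1=ray(t,422.5,147.5);c2,k2=ray(s,389,243)
A=np.c_[k1,-k2];q=np.linalg.lstsq(A,c2-c1,rcond=None)[0];print('cap',c1+q[0]*k1,c2+q[1]*k2)
go((0.674,-0.25,0.26),92)
```

```text
top [382 161  26   6 127] [394.5197 163.0551] [ 0.6457 -0.245   0.195 ]
top bottle px 409 424 144 159 [ 0.7028 -0.3359  0.06  ]
side [356 206  13  17  74] [362.0811 214.8108] [ 0.6471 -0.2524  0.195 ]
side bottle px 380 394 246 270 [ 0.7079 -0.3389  0.06  ]
cap [ 0.7059 -0.3411  0.125 ] [ 0.7069 -0.3414  0.1253]
shift [ 0.1152  0.5216 -0.043 ] turn -0.0 now az -88.0 rows 11
```

carry_out:
  commands:
    - [[0, 0.01, -0.05], 0]
    - [[0.012, 0.05, -0.065], 0]
    - [[0.024, 0.1, -0.065], 0]
    - [[0.036, 0.15, -0.065], 0]
    - [[0.048, 0.2, -0.065], 0]
    - [[0.06, 0.25, -0.065], 0]
    - [[0.07, 0.3, -0.065], 0]
    - [[0.08, 0.35, -0.065], 0]
    - [[0.09, 0.4, -0.065], 0]
    - [[0.1, 0.45, -0.065], 0]
    - [[0.11, 0.49, -0.065], 0]
    - [[0.1152, 0.5216, -0.065], 0]
    - [[0.1152, 0.5216, -0.065], 0]
    - [[0.1152, 0.5216, -0.065], 0]
    - [[0.1152, 0.5216, -0.065], 0]
    - [[0.1152, 0.5216, -0.065], 0]
    - [[0.1152, 0.5216, -0.065], 0]
  grip: 255

```text
time: 40.75
ee_pos: [0.6746, -0.2479, 0.2824]
tool_rot: [[0.999, 0.037, 0.0], [0.037, -0.999, 0.001], [0.0, -0.001, -1.0]]
ft_force: [-0.3, -0.7, 0.1]
width: 0.0
grasp_force: 0.0
```

Run:
```python
from h import *
d=cam('wrist');s=r.get_state();print(s['ee_pos'],s['q'],s['width']);go((0.676,-0.25,0.15),92)
t=cam('top');tt=cam('top')
m=cv2.inRange(cv2.cvtColor(t['color'],cv2.COLOR_RGB2HSV),(0,150,100),(8,255,255));m[125:200,180:380]&=255
ys,xs=np.nonzero(m[165:190,190:225]);print('ptr red px',list(zip(xs+190,ys+165))[:40])
```

```text
[ 0.6745 -0.2482  0.2825] [ -3.9873  47.443   48.8919  71.0241 -34.8778  76.2344 -44.6837] -0.0007033837335218842
shift [0.0014 0.0019 0.1325] turn 0.1 now az -87.9 rows 3
ptr red px [(np.int64(211), np.int64(175)), (np.int64(212), np.int64(175))]
```

carry_out:
  commands:
    - [[0.003, 0.002, 0.04], 0]
    - [[0.003, 0.002, 0.08], 0]
    - [[0.003, 0.002, 0.115], 0]
    - [[0.003, 0.002, 0.1325], 0]
    - [[0.003, 0.002, 0.1325], 0]
    - [[0.003, 0.002, 0.1325], 0]
    - [[-0.005, 0.002, 0.1325], 0]
    - [[-0.015, 0.002, 0.1325], 0]
    - [[-0.025, 0.002, 0.1325], 0]
    - [[-0.035, 0.002, 0.1325], 0]
    - [[-0.045, 0.002, 0.1325], 0]
    - [[-0.055, 0.002, 0.1325], 0]
    - [[-0.065, 0.002, 0.1325], 0]
    - [[-0.075, 0.002, 0.1325], 0]
    - [[-0.085, 0.002, 0.1325], 0]
    - [[-0.095, 0.002, 0.1325], 0]
    - [[-0.105, 0.002, 0.1325], 0]
    - [[-0.115, 0.002, 0.1325], 0]
    - [[-0.115, 0.002, 0.1325], 0]

```text
time: 42.8
ee_pos: [0.5612, -0.255, 0.1502]
tool_rot: [[0.999, 0.035, 0.005], [0.035, -0.999, 0.0], [0.005, 0.0, -1.0]]
ft_force: [8.2, 0.7, -1.8]
width: 0.004
grasp_force: 4.6
```

carry_out:
  commands:
    - [[-0.005, 0, 0], 0]
    - [[-0.01, 0, 0], 0]
    - [[-0.014, 0, 0], 0]
    - [[-0.014, 0, 0], 0]
    - [[-0.014, 0, 0], 0]

```text
time: 43.3
ee_pos: [0.5506, -0.2548, 0.1499]
tool_rot: [[0.999, 0.038, 0.009], [0.038, -0.999, -0.001], [0.009, 0.001, -1.0]]
ft_force: [16.3, -0.2, -10.3]
width: -0.001
grasp_force: 7.7
```

carry_out:
  commands:
    - [[-0.003, 0, 0], 0]
    - [[-0.005, 0, 0], 0]
    - [[-0.005, 0, 0], 0]
    - [[-0.005, 0, 0], 0]

```text
time: 43.7
ee_pos: [0.5469, -0.2547, 0.1499]
tool_rot: [[0.999, 0.039, 0.011], [0.039, -0.999, -0.001], [0.011, 0.001, -1.0]]
ft_force: [18.3, -0.6, -12.8]
width: 0.0
grasp_force: 9.0
```

Run:
```python
from h import *
t=cam('top');s=r.get_state();print(s['ee_pos'],s['ft_force'])
sd=cam('side');i=np.hstack([cv2.resize(t['color'][130:230,330:430],(400,400)),cv2.resize(sd['color'][190:260,300:400],(400,280)).copy() if 0 else cv2.resize(sd['color'][170:270,290:390],(400,400))])
cv2.imwrite('pics/lev.png',i[:,:,::-1])
```

```text
[ 0.5469 -0.2547  0.1498] [ 18.7658   0.1777 -12.1544]
```

View pics/lev.png

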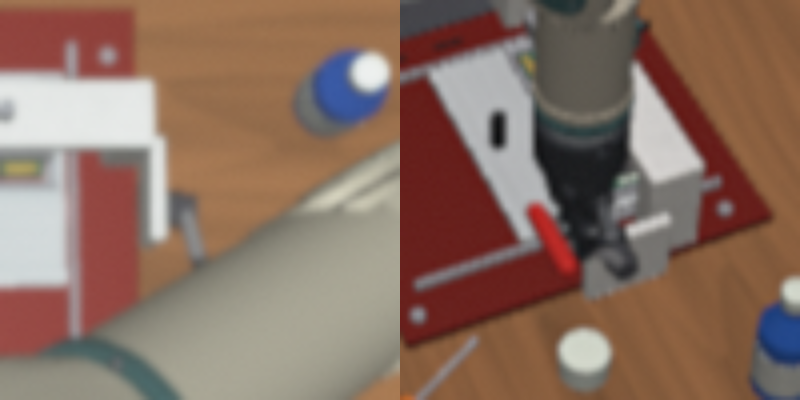

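carry_out:
  commands:
    - [[-0.002, 0, 0.003], 0]
    - [[-0.004, 0, 0.005], 0]
    - [[-0.006, 0, 0.005], 0]
    - [[-0.006, 0, 0.005], 0]
    - [[-0.006, 0, 0.005], 0]

```text
time: 44.3
ee_pos: [0.5456, -0.255, 0.1483]
tool_rot: [[0.999, 0.04, 0.02], [0.04, -0.999, -0.002], [0.02, 0.003, -1.0]]
ft_force: [22.5, 2.8, 4.5]
width: 0.001
grasp_force: 11.5
```

Run:
```python
from h import *
d=cam('side');s=r.get_state();print(s['ee_pos'],s['ft_force'])
h=cv2.cvtColor(d['color'],cv2.COLOR_RGB2HSV);m=cv2.inRange(h,(0,170,110),(6,255,255))|cv2.inRange(h,(176,170,110),(180,255,255))
m[:,:310]=0;m[:,345:]=0;m[:205]=0;m[250:]=0
ys,xs=np.nonzero(m);q=(m>0);n,l,st,ce=cv2.connectedComponentsWithStats(m);i=1+np.argmax(st[1:,4]);print(st[i],ce[i],onz(d,*ce[i],.1715),proj(d,(.5264,-.249,.1715)),proj(d,(.537,-.249,.178)))
```

```text
[ 0.5456 -0.255   0.1483] [22.1682  3.9963  3.3179]
[322 222  12  18  91] [327.7253 231.022 ] [ 0.5264 -0.2557  0.1715] [326.8991 229.4778] [330.0059 227.2461]
```

At the stop (grip at x≈0.526, as it must be). Let it back up.

carry_out:
  commands:
    - [[0, 0, 0], 0]
    - [[0.008, 0, 0], 0]
    - [[0.018, 0, 0], 0]
    - [[0.028, 0, 0], 0]
    - [[0.038, 0, 0], 0]
    - [[0.048, 0, 0], 0]
    - [[0.058, 0, 0], 0]
    - [[0.068, 0, 0], 0]
    - [[0.078, 0, 0], 0]
    - [[0.088, 0, 0], 0]
    - [[0.098, 0, 0], 0]
    - [[0.108, 0, 0], 0]
    - [[0.118, 0, 0], 0]
    - [[0.128, 0, 0], 0]
    - [[0.138, 0, 0], 0]
    - [[0.145, 0, 0], 0]
    - [[0.145, 0, 0], 0]
    - [[0.145, 0, 0], 0]

```text
time: 46.15
ee_pos: [0.6782, -0.2519, 0.1444]
tool_rot: [[0.999, 0.034, -0.002], [0.034, -0.999, -0.0], [-0.002, 0.0, -1.0]]
ft_force: [-0.2, -0.1, -0.4]
width: 0.004
grasp_force: 0.0
```

carry_out:
  commands:
    - [[0, 0, -0.04], 0]
    - [[0, 0, -0.09], 0]
    - [[0, 0, -0.13], 0]
    - [[-0.03, -0.03, -0.13], 0]
    - [[-0.06, -0.07, -0.13], 0]
    - [[-0.09, -0.11, -0.13], 0]
    - [[-0.12, -0.15, -0.13], 0]
    - [[-0.16, -0.18, -0.13], 0]
    - [[-0.2, -0.21, -0.13], 0]
    - [[-0.23, -0.23, -0.13], 0]
    - [[-0.23, -0.23, -0.13], 0]
    - [[-0.23, -0.23, -0.13], 0]
    - [[-0.23, -0.23, -0.13], 0]
    - [[-0.23, -0.23, -0.13], 0]
  grip: 135

```text
time: 47.55
ee_pos: [0.4422, -0.0308, 0.275]
tool_rot: [[0.999, 0.033, 0.001], [0.033, -0.999, -0.001], [0.001, 0.001, -1.0]]
ft_force: [0.2, -0.2, -0.1]
width: 0.476
grasp_force: 0.0
```

Run:
```python
from h import *
t=cam('top');s=r.get_state();print(s['ee_pos'],s['tool_rot'][:,2])
h=cv2.cvtColor(t['color'],cv2.COLOR_RGB2HSV);m=cv2.inRange(h,(0,170,110),(6,255,255))|cv2.inRange(h,(176,170,110),(180,255,255));m[:155]=0;m[215:]=0;m[:,:378]=0;m[:,420:]=0
k,l,st,ce=cv2.connectedComponentsWithStats(m);i=1+np.argmax(st[1:,4]);print(st[i],ce[i],onz(t,*ce[i],.195))
go((0.5729,-0.0175,0.15),92)
d=cam('wrist');cv2.imwrite('pics/w10.png',np.vstack([cv2.resize(d['color'][:240],(640,240)),cv2.resize(t['color'][140:220,190:430],(640,213))])[:,:,::-1])
```

```text
[ 0.442  -0.0308  0.2749] [ 0.0004 -0.001  -1.    ]
[382 161  26   5 126] [394.5079 163.0317] [ 0.6458 -0.2449  0.195 ]
shift [ 0.1312 -0.009   0.1249] turn -0.1 now az -88.1 rows 4
```

View pics/w10.png

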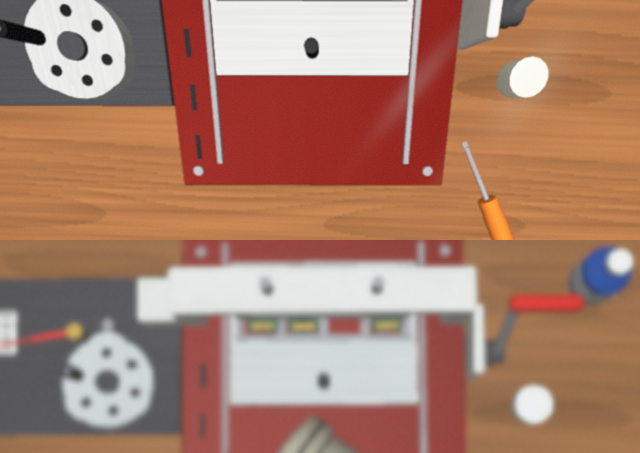

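Lever is back up, pointer still lifted, carrier home with boards seated. Now pull the carrier out by its knob.

carry_out:
  commands:
    - [[0.04, 0, 0.04], 0]
    - [[0.08, -0.005, 0.08], 0]
    - [[0.12, -0.009, 0.12], 0]
    - [[0.1312, -0.009, 0.14], 0]
    - [[0.1312, -0.009, 0.14], 0]
    - [[0.1312, -0.009, 0.14], 0]
    - [[0.1312, -0.009, 0.17], 0]
    - [[0.1312, -0.009, 0.2], 0]
    - [[0.1312, -0.009, 0.225], 0]
    - [[0.1312, -0.009, 0.242], 0]
    - [[0.1312, -0.009, 0.242], 0]
    - [[0.1312, -0.009, 0.242], 0]

```text
time: 48.85
ee_pos: [0.5727, -0.0166, 0.0341]
tool_rot: [[0.999, 0.034, 0.002], [0.034, -0.999, -0.0], [0.002, 0.0, -1.0]]
ft_force: [0.4, 0.5, 0.3]
width: 0.471
grasp_force: 0.0
```

carry_out:
  commands:
    - [[0, 0, 0], 0]
    - [[0, 0, 0], 0]
    - [[0, 0, 0], 0]
    - [[0, 0, 0], 0]
    - [[0, 0, 0], 0]
    - [[0, 0, 0], 0]
    - [[-0.005, 0, 0], 0]
    - [[-0.01, 0, 0], 0]
    - [[-0.02, 0, 0], 0]
    - [[-0.03, 0, 0], 0]
    - [[-0.04, 0, 0], 0]
    - [[-0.05, 0, 0], 0]
    - [[-0.06, 0, 0], 0]
    - [[-0.07, 0, 0], 0]
    - [[-0.08, 0, 0], 0]
    - [[-0.09, 0, 0], 0]
    - [[-0.1, 0, 0], 0]
    - [[-0.11, 0, 0], 0]
    - [[-0.115, 0, 0], 0]
    - [[-0.115, 0, 0], 0]
  grip: 255

```text
time: 50.85
ee_pos: [0.4573, -0.02, 0.0343]
tool_rot: [[0.999, 0.035, 0.002], [0.035, -0.999, 0.001], [0.002, -0.001, -1.0]]
ft_force: [-1.8, 1.7, 15.5]
width: 0.164
grasp_force: 59.8
```

carry_out:
  commands:
    - [[-0.005, 0, 0], 0]
    - [[-0.01, 0, 0], 0]
    - [[-0.013, 0, 0], 0]
    - [[-0.015, 0, 0], 0]
    - [[-0.017, 0, 0], 0]
    - [[-0.017, 0, 0], 0]
    - [[-0.017, 0, 0], 0]

```text
time: 51.55
ee_pos: [0.4431, -0.0204, 0.0343]
tool_rot: [[0.999, 0.035, 0.006], [0.035, -0.999, 0.001], [0.006, -0.0, -1.0]]
ft_force: [3.1, 1.3, 11.7]
width: 0.161
grasp_force: 59.2
```

carry_out:
  commands:
    - [[0, 0, 0], 0]
    - [[0, 0, 0], 0]
    - [[0, 0, 0], 0]
    - [[0, 0, 0], 0]
    - [[0, 0, -0.03], 0]
    - [[0, 0, -0.07], 0]
    - [[0, 0, -0.12], 0]
    - [[-0.01, 0, -0.17], 0]
    - [[-0.01, 0, -0.2], 0]
    - [[-0.01, 0, -0.22], 0]
    - [[-0.01, 0, -0.22], 0]
    - [[-0.01, 0, -0.22], 0]
  grip: 135

```text
time: 52.75
ee_pos: [0.4298, -0.0206, 0.2524]
tool_rot: [[0.999, 0.036, -0.0], [0.036, -0.999, 0.001], [-0.0, -0.001, -1.0]]
ft_force: [0.2, 0.7, -0.7]
width: 0.471
grasp_force: 0.0
```

Run:
```python
from h import *
cam('wrist');d=cam('wrist');s=r.get_state();print(s['ee_pos'],s['time']);boards(d,zt=.025)
t=cam('top');cv2.imwrite('pics/w11.png',np.vstack([cv2.resize(d['color'][:240],(640,240)),cv2.resize(t['color'][140:240,190:430],(640,267))])[:,:,::-1])
```

```text
[ 0.4293 -0.0208  0.2517] 52.85
board 539.6 -92.9 size 66.5 34.1 ang 2.1 px [[387.2597  64.6926]]
board 535.5 7.3 size 67.5 33.9 ang 2.1 px [[295.9412  67.5098]]
board 534.9 54.5 size 67.4 33.6 ang 1.9 px [[257.0847  66.4476]]
```

View pics/w11.png

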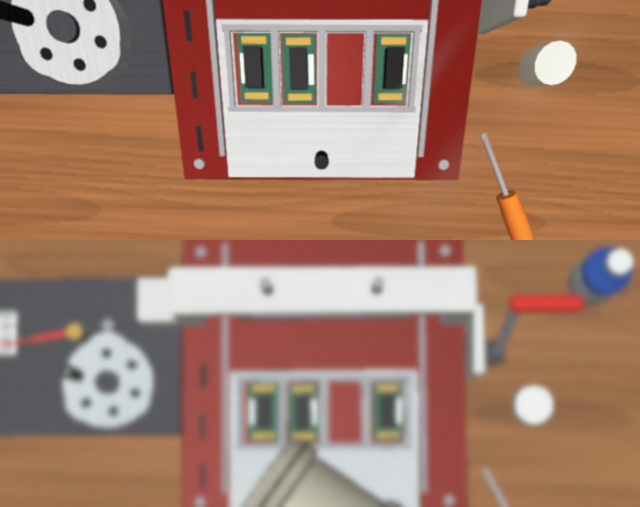

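Everything is as required: three boards seated, carrier out, lever up, pointer lifted. Handing in.

```bash
python3 -c "
from h import *
print(r.job_done())"
```

```text
the job is handed in; nothing more can be done
None
```

I finished the whole sequence and handed the job in; the judge returned no verdict. The last pictures show all three boards flat in pockets 0, 2 and 3, the carrier fully out, the lever up, the pressure wheel on its highest spot, and the bystanders in view not visibly moved.

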